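# Put the garlic away in the swivel-lid keeper

### The job

Put the loose bulb of garlic away in the white stoneware garlic keeper: swing its wooden lid aside on the brass pin, set the garlic inside, and swing the lid back so that it covers the box squarely, its edges flush with the box all round. Leave the keeper where it stands, and do not disturb the tin and the lime.

Things in the scene. Friction and masses are not known exactly. Their poses are not given: they have to be found in the camera images.
- keeper: Garlic keeper: loose, heavy (1.5 kg) white stoneware box, 105 mm along its x, 170 mm along its y, 69 mm high without the lid, dark vent holes in its long sides. Origin: centre of the underside. At zero yaw x points away from the robot, y to the robot's left. Inside: 89 x 154 mm, 61 mm deep, empty but for a 15 mm round boss under the pin; walls and floor 8 mm.
- keeper_lid (a joint): Angle (rad) of the lid, which swivels level on the brass pin. 0 = shut, all edges flush with the box; grows as it opens, clockwise seen from above: the free right-hand end comes towards the robot, then round to the left. Turns from -0.25 to 1.8 and passes 0 without any stop or catch; light friction (0.08 N m) keeps it where it is left. No handle: push it by its edges.
- lid_pin (a point): Brass pin on which the lid turns, in the box's back left corner: x = +37.5, y = +70 mm in the keeper's frame. The point is on the pin's axis at half the lid's thickness, 75.5 mm above the worktop.
- lid_free_end (a point): Middle of the lid's free short edge, at half its thickness; moves with the lid. The lid is a flat wooden slab 105 x 170 x 13 mm with two dark inlaid strips along it, underside 69 mm and top 82 mm above the worktop. With the lid shut this point is at x = 0, y = -85 mm in the keeper's frame (right-hand end).
- garlic_center (a point): Centre of the loose whole bulb of garlic, whitish pink, about 53 mm across and 53 mm high with its short stem up, 31 g; it stands on the worktop.
- tin_center (a point): Centre of a small upright food tin, 57 mm across and 72 mm high, 180 g, standing on the worktop: to be left alone.
- lime_center (a point): Centre of a loose green lime, about 57 x 46 x 45 mm, lying on the worktop: to be left alone.
Mind the look-alikes: they are no part of the job. Leave any orange or turquoise look-alike of the part that bears garlic_center alone.

How it is judged:
By the outcome, as a careful person would: the job done as asked, in the order asked, and still so for the second after the job is handed in, with the robot touching nothing.
It also fails if it takes over 67 s, if anything falls off the work surface, if the arm or the gripper's body presses on something with over 40 N, if the wrist force passes 120 N, or if a joint passes its speed limit or range.

### The arm

A 6-joint arm with a two-finger parallel gripper is mounted at the origin on a cart in front of the work surface, level with it; the furniture and walls round the work are solid. World frame = base frame: x ahead of the robot, y to its left, z up, the work surface at z = 0. Lengths are in m, angles in rad, forces in N, time in s.
With the tool pointing down it reaches from about 0.325 to 0.925 m from the base axis. Payload 3.1 kg.
Tool frame: the origin (TCP) lies midway between the tips of the shut fingers; the grasp point (between the pads) lies 19 mm behind it; z points along the fingers, y is the line along which they close (so a half turn about z gives the same grasp; the last joint's range is limited). The gripper opens to 85 mm and grips with 20 to 120 N. Pads are 22 mm wide; open, the fingers measure 114 mm over their backs; the gripper's body (76 mm by 85 mm) begins 54 mm behind the grasp point. The pads swing forward as they close: fully open they stand 13 mm farther back than shut.
Start: joints at [-1.318, 0.217, 1.613, -0, 1.311, -0.112], TCP at [0.223, -0.584, 0.202] pointing down, gripper open.
Joint ranges: [-2.75, 2.75], [-0.78, 2.1], [0.31, 2.55], [-1.13, 4.27], [0.13, 2.63], [-2.58, 2.58]. Speed limits (rad/s): [2.79, 2.79, 3.14, 3.14, 3.14, 3.14].

### API

Orientations are given as a rotation vector (axis times angle).
In Python, from rig import state, snapshot, job_done gives the robot as it stands.
- The arm moves only by the tool servo_tool, never from a script. Its argument "motion" is a list that holds one entry, the list of rows, each a list of 7 numbers: the shift along the tool's x, y, z in mm, then the turn, a rotation vector about the tool's x, y, z in rad, then the opening, from -1 (shut) to 1 (fully open), so that 0 is half open. A call has 1 to 5 rows; each row shifts and turns the commanded pose from where the row before left it, along the tool's axes as they then stand; what a row does not reach is not made up. A row lasts 1/12 s, in which the tool goes at most 41.7 mm and 7.16 degrees, less where a joint would pass 70% of its speed; a pose out of reach is approached as far as the arm can. A call is refused whole if a number of a shift passes 41.7 or a number of a turn 0.125, either way. A call with a gripper value outside its range is refused whole. The fingers move at their own pace and stop on an object; "force" is the grip in N (left out, the last holds). Time passes only in rows, so rows that do not move let the fingers close. It gives the time, the measured TCP pose, the force, the opening and the grip force at its end, in the units of the state.
- state(): the state, without advancing time (a new reading comes with each control period).
- snapshot(name): name is "scene" or "top" or "wrist"; returns a dict with "pixels" (420x560x3 uint8, red, green, blue), "z_map" (420x560 float32, m along the optical axis (not along the pixel's ray), 0 where there is no reading), "fx", "fy", "cx", "cy" (pixels), "origin" and "rotation" of the camera in the world. Camera axes: x right, y down, z forward; pixel columns grow to the right and rows downward; lengths in m; the calibration is good to about 2 mm. A picture is of the moment at which its call begins.
- job_done(): hands the job in; it is judged then, once.
The state is a dict: "clock": time; "joint_pos": joint angles; "joint_velocities": joint speeds; "tau": joint torques, N m; "tool_pos": TCP position; "tool_rot": TCP orientation; "contact_force": force on the tool from outside, world axes, zero at the start; "torque": the same for the moment, N m; "gripper_width": opening from 0.0 (shut) to 1.0 (fully open); "grip_force": force on a finger pad.
Only numpy, scipy, OpenCV 4.12 (cv2) and the standard library are available. Lean on these libraries where they do the work, as an engineer would, in place of code of your own. Each camera call takes 0.05 s, during which the arm holds its last target. There are 200 camera calls.

## Working session

There is one attempt and no reset: what is moved stays moved. The work goes in short steps, Python scripts to look and compute and a tool call to move; the robot and the scene stay as the last step left them, time stands still between calls to the robot, and variables do not carry over. Pictures are saved under pics/ and viewed, at most 10 in all, crops included, and the job is handed in when it is done.

Besides the shell and the picture viewer there is one more tool, called after "Emit:" as a command line: name --argument value ..., lists and objects as JSON in quotes. servo_tool: Moves the arm, as the interface text tells. Its arguments: {"type":"object","properties":{"motion":{"type":"array","items":{"type":"array","items":{"type":"array","items":{"type":"number"}}}},"force":{"type":"number"}},"required":["motion"]}

```bash
mkdir -p pics
cat > h.py <<'E'
import numpy as np,cv2
from rig import state,snapshot,job_done
def save(s,n,crop=None,scale=1):
    im=cv2.cvtColor(s["pixels"],cv2.COLOR_RGB2BGR)
    if crop: im=im[crop[1]:crop[3],crop[0]:crop[2]]
    if scale!=1: im=cv2.resize(im,None,fx=scale,fy=scale,interpolation=cv2.INTER_CUBIC)
    cv2.imwrite("pics/"+n,im)
def ray(s,uv):
    u=np.atleast_2d(np.asarray(uv,float))
    d=np.c_[(u[:,0]-s["cx"])/s["fx"],(u[:,1]-s["cy"])/s["fy"],np.ones(len(u))]
    return np.array(s["origin"]),d@np.array(s["rotation"]).T
def onplane(s,uv,z):
    o,d=ray(s,uv); return o+d*((z-o[2])/d[:,2])[:,None]
def cloud(s):
    v,u=np.mgrid[0:420,0:560]; o,d=ray(s,np.c_[u.ravel(),v.ravel()])
    return (o+d*s["z_map"].ravel()[:,None]).reshape(420,560,3)
E
python3 - <<'E'
from h import *
t=snapshot("top");s=snapshot("scene")
save(t,"top1.png");save(s,"scene1.png")
print(t["origin"],t["rotation"],t["fx"]);print(s["origin"]);print(state())
E
```

```text
[0.27039768 0.03275962 1.15135014] [-2.14994533  2.12187998 -0.17701354] 514.5902255005667
[-0.00959219  0.54189149  0.77705063]
{'clock': 0.1, 'joint_pos': array([-1.31822536e+00,  2.17671727e-01,  1.61480075e+00,  3.36637535e-05,
        1.31127869e+00, -1.12198809e-01]), 'joint_velocities': array([ 0.00017059, -0.00214449, -0.00225398, -0.00138626,  0.00030875,
        0.00023446]), 'tau': array([-5.12089373e-04, -3.98075974e+01, -3.04970741e+01, -1.64743224e-04,
        4.21538047e-03,  2.33779298e-05]), 'tool_pos': array([ 0.22278953, -0.58308785,  0.2006891 ]), 'tool_rot': array([-3.08736872e+00, -5.69403339e-01,  1.86680010e-04]), 'contact_force': array([ 0.33782402, -0.51404798,  0.20337502]), 'torque': array([ 0.03415978,  0.01085894, -0.0089139 ]), 'grip_force': 0.0, 'gripper_width': 0.9979654975518122}
```

View pics/top1.png

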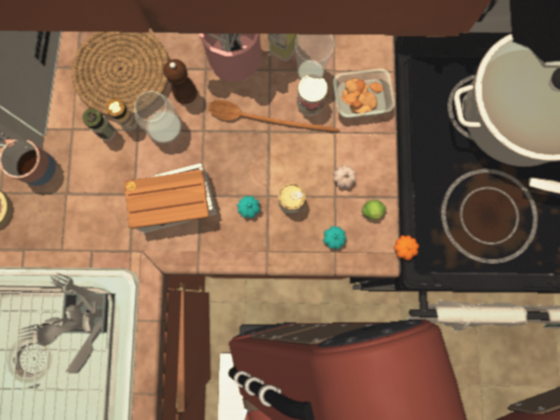

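View pics/scene1.png

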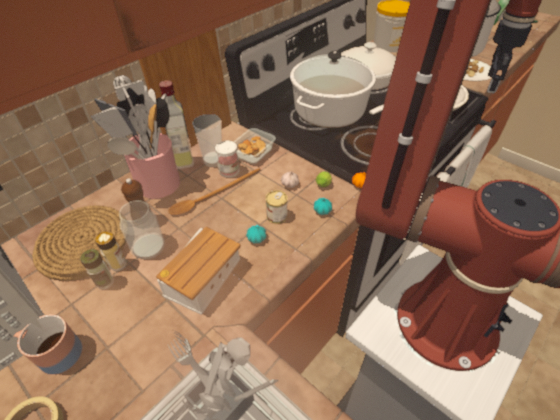

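Top view: keeper around (168,199) with its lid slightly askew, tin (291,198), lime (374,210). Garlic candidates are whitish pink (345,177), turquoise (248,207) and (335,237), and orange (406,247). Only (345,177) is whitish pink, so I'll confirm it in a crop.

```bash
sed -i 's/@np.array(s\["rotation"\]).T/@cv2.Rodrigues(np.array(s["rotation"]))[0].T/' h.py
python3 - <<'E'
from h import *
t=snapshot("top");save(t,"top2.png",(110,150,430,260),2.5)
hsv=cv2.cvtColor(t["pixels"],cv2.COLOR_RGB2HSV)
P=cloud(t)
print("table",P[240,300],P[150,290])
for n,(u,v) in dict(garlic=(345,177),tin=(291,198),lime=(374,210),teal1=(248,207),teal2=(335,237)).items():
    Q=P[v-16:v+17,u-16:u+17].reshape(-1,3);Q=Q[Q[:,2]>.02]
    print(n,(Q.min(0)+Q.max(0))/2,Q.max(0)-Q.min(0),Q[:,2].max())
# lid: points with z 0.07..0.09 in region
m=((P[...,2]>.074)&(P[...,2]<.092)).astype(np.uint8);m[:, :115]=0;m[:,222:]=0;m[:160]=0;m[245:]=0
c=max(cv2.findContours(m,0,2)[0],key=cv2.contourArea)
XY=onplane(t,c[:,0,:],.082)[:,:2]
r=cv2.minAreaRect((XY*1000).astype(np.float32));print(r);print(cv2.boxPoints(r))
# all pts above z .05
m2=((P[...,2]>.06)&(P[...,2]<.074)).astype(np.uint8);m2[:, :115]=0;m2[:,222:]=0;m2[:160]=0;m2[245:]=0
print(m.sum(),m2.sum())
E
```

```text
table [ 0.39736182 -0.01531877 -0.00214415] [ 0.60619288  0.00920746 -0.00064337]
garlic [ 0.41771984 -0.0521261   0.58567779] [0.29464433 0.16977144 1.1313447 ] 1.1513501432212583
tin [0.39111825 0.00755399 0.58581005] [0.24144115 0.05582718 1.13108018] 1.1513501432212583
lime [ 0.37800099 -0.08500338  0.5857471 ] [0.21520664 0.235526   1.13120608] 1.1513501432212583
teal1 [0.38080406 0.08087189 0.58578011] [0.22081277 0.09622453 1.13114006] 1.1513501432212583
teal2 [ 0.34836706 -0.04147957  0.58578802] [0.15593876 0.14847839 1.13112425] 1.1513501432212583
((472.3123779296875, 272.78192138671875), (105.24252319335938, 169.4407958984375), 9.503596305847168)
[[406.42517 347.65128]
 [434.4015  180.53601]
 [538.1996  197.91257]
 [510.22327 365.02783]]
3892 294
```

View pics/top2.png

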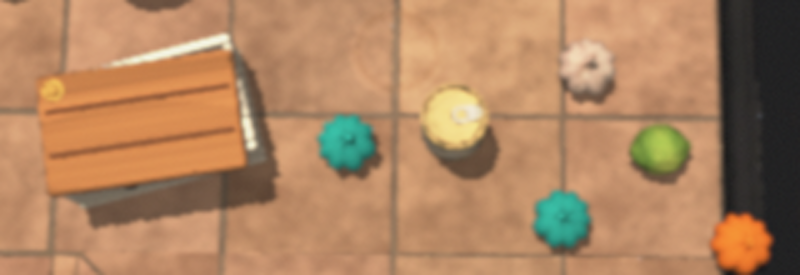

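Crop confirms it: whitish-pink bulb at crop (587,70), i.e. top pixel (345,178). The keeper's white rim shows along the back and right, so the lid already stands slightly open.

Run:
```python
from h import *
t=snapshot("top");P=cloud(t)
for n,(u,v) in dict(garlic=(345,177),tin=(291,198),lime=(374,210),teal1=(248,207),teal2=(335,237)).items():
    Q=P[v-16:v+17,u-16:u+17].reshape(-1,3);Q=Q[(Q[:,2]>.012)&(Q[:,2]<.1)]
    print(n,(Q.min(0)+Q.max(0))/2,Q.max(0)-Q.min(0),Q[:,2].max(), onplane(t,(u,v),.026))
hsv=cv2.cvtColor(t["pixels"],cv2.COLOR_RGB2HSV)
w=((hsv[...,1]<75)&(hsv[...,2]>165)); 
A=onplane(t,np.array([[154,176],[202,164.8],[212.8,210]]),.069);print(A)
d=A[1]-A[0];print("yaw",np.degrees(np.arctan2(d[0],-d[1])))
# refine back edge: first non-white going up per column
pts=[]
for u in range(160,200):
    v=[v for v in range(158,182) if w[v,u]]
    if v: pts.append((u,v[0]-.5))
pts=np.array(pts);X=onplane(t,pts,.069)[:,:2]
l=cv2.fitLine((X*1000).astype(np.float32),cv2.DIST_HUBER,0,.01,.01).ravel();print(len(pts),l,"yaw",np.degrees(np.arctan2(-l[0]*np.sign(l[1]),abs(l[1]))))
# lid top heights
print(np.median(P[185:215,140:195,2]))
lo=hsv[...,0]
```

```text
garlic [ 0.5403806  -0.11207762  0.03410578] [0.05062079 0.04963815 0.03854344] 0.0533775027679233 [[ 0.5374862  -0.11415959  0.026     ]]
tin [0.48343399 0.00757636 0.04392246] [0.05730182 0.0557727  0.06177035] 0.07480764231670434 [[0.48793082 0.00648164 0.026     ]]
lime [ 0.46461806 -0.17634132  0.03125651] [0.04391329 0.05361691 0.03264045] 0.04757673481407143 [[ 0.46328424 -0.17790527  0.026     ]]
teal1 [0.46712835 0.10306534 0.03375007] [0.0493007  0.0517789  0.03825112] 0.052875624025920276 [[0.46631795 0.10174113 0.026     ]]
teal2 [ 0.40184916 -0.08949316  0.03438864] [0.04881137 0.05312734 0.03846564] 0.053621461113282365 [[ 0.40190606 -0.09107376  0.026     ]]
[[0.52396011 0.30325397 0.069     ]
 [0.55019293 0.20074709 0.069     ]
 [0.45133921 0.1740089  0.069     ]]
yaw 14.354644366737148
40 [ 2.6469436e-01 -9.6433234e-01  5.4334875e+02  2.4673750e+02] yaw 15.348792
0.08090274992331148
```

Emit:
servo_tool --motion '[[[0,0,0,0,0,0.1,-1],[24,-31,3.5,0,0,0,-1],[24,-31,3.5,0,0,0,-1],[24,-31,3.5,0,0,0,-1],[24,-31,3.5,0,0,0,-1]]]'

```text
clock: 0.62
tool_pos: [0.2833, -0.4374, 0.1873]
tool_rot: [-3.114, -0.413, -0.0]
contact_force: [0.7, 0.5, 0.0]
gripper_width: 0.296
grip_force: 0.0
```

Emit:
servo_tool --motion '[[[24,-31,3.5,0,0,0,-1],[24,-31,3.5,0,0,0,-1],[24,-31,3.5,0,0,0,-1],[24,-31,3.5,0,0,0,-1],[24,-31,3.5,0,0,0,-1]]]'

```text
clock: 1.03
tool_pos: [0.3587, -0.2562, 0.1702]
tool_rot: [3.114, 0.414, 0.001]
contact_force: [-0.1, 0.5, 0.0]
gripper_width: 0.002
grip_force: 0.0
```

Emit:
servo_tool --motion '[[[24,-31,3.5,0,0,0,-1],[24,-31,3.5,0,0,0,-1],[24,-31,3.5,0,0,0,-1],[24,-31,3.5,0,0,0,-1],[24,-31,3.5,0,0,0,-1]]]'

```text
clock: 1.45
tool_pos: [0.434, -0.0752, 0.1529]
tool_rot: [3.114, 0.414, 0.001]
contact_force: [1.5, 0.6, -0.5]
gripper_width: -0.001
grip_force: 0.0
```

Emit:
servo_tool --motion '[[[24,-31,3.5,0,0,0,-1],[24,-31,3.5,0,0,0,-1],[24,-31,3.5,0,0,0,-1],[24,-31,3.5,0,0,0,-1],[0,0,0,0,0,0,-1]]]'

```text
clock: 1.87
tool_pos: [0.4953, 0.0735, 0.1385]
tool_rot: [-3.11, -0.423, -0.002]
contact_force: [-0.2, -0.0, 1.0]
gripper_width: -0.0
grip_force: 0.0
```

Emit:
servo_tool --motion '[[[23.5,-30.5,3,0,0,0,-1],[23.5,-30.5,3,0,0,0,-1],[23.5,-30.5,3,0,0,0,-1],[23.5,-30.5,3,0,0,0,-1],[0,0,0,0,0,0,-1]]]'

```text
clock: 2.28
tool_pos: [0.5543, 0.2153, 0.1263]
tool_rot: [-3.11, -0.421, -0.003]
contact_force: [-0.2, -1.1, 0.7]
gripper_width: -0.001
grip_force: 0.0
```

Run:
```python
from h import *
w=snapshot("wrist");save(w,"w1.png")
print(state()["tool_pos"],w["origin"])
P=cloud(w);print(np.nanmin(P[...,2]))
```

```text
[0.55309029 0.21243001 0.12621789] [0.62146135 0.23475771 0.29879878]
-0.15734103780508796
```

View pics/w1.png

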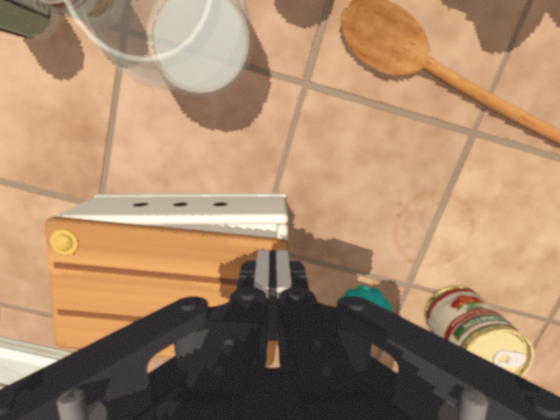

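Wrist view: the lid's back edge runs from (48,218) to (287,243), brass pin at (64,242), box back rim at row ~216, shut fingertips at (272,255).

Run:
```python
from h import *
w=snapshot("wrist");print(state()["tool_pos"])
A=onplane(w,[(80,222),(275,242),(64,242)],.082);print("lid",A)
d=A[1]-A[0];print(np.degrees(np.arctan2(d[0],-d[1])))
R=onplane(w,[(110,215),(285,222)],.069);d=R[1]-R[0];print("rim",R,np.degrees(np.arctan2(d[0],-d[1])))
hsv=cv2.cvtColor(w["pixels"],cv2.COLOR_RGB2HSV)
for u in(120,200,260): print(u,[tuple(int(x) for x in hsv[v,u]) for v in range(192,246,3)])
```

```text
[0.55243343 0.21073221 0.12622635]
lid [[0.51665616 0.33975654 0.082     ]
 [0.53777193 0.20778428 0.082     ]
 [0.49903275 0.34881934 0.082     ]]
9.090362460662218
rim [[0.52144066 0.32602703 0.069     ]
 [0.54961832 0.20347083 0.069     ]] 12.9482047974063
120 [(17, 47, 211), (17, 44, 198), (15, 46, 192), (18, 48, 191), (16, 45, 191), (15, 46, 193), (17, 47, 197), (18, 37, 255), (30, 13, 255), (19, 38, 251), (13, 143, 160), (14, 150, 206), (15, 146, 216), (15, 149, 217), (15, 148, 217), (15, 149, 217), (15, 143, 217), (15, 145, 220)]
200 [(19, 40, 216), (18, 45, 193), (17, 47, 189), (17, 45, 191), (16, 46, 192), (17, 46, 192), (17, 46, 201), (25, 25, 255), (30, 6, 255), (21, 30, 255), (17, 44, 204), (16, 48, 186), (14, 91, 152), (14, 148, 179), (15, 143, 219), (15, 147, 219), (15, 146, 217), (15, 145, 215)]
260 [(19, 40, 215), (16, 48, 190), (16, 45, 188), (16, 47, 189), (17, 45, 191), (18, 47, 191), (16, 44, 203), (30, 22, 255), (30, 2, 255), (18, 36, 255), (29, 23, 255), (30, 16, 255), (20, 38, 215), (16, 46, 187), (13, 95, 155), (15, 153, 195), (15, 142, 230), (15, 144, 231)]
```

Emit:
servo_tool --motion '[[[1,-2,15,0,0,0,-1],[1,-2,15,0,0,0,-1],[1,-3,15,0,0,0,-1],[0,0,6,0,0,0,-1],[0,0,0,0,0,0,-1]]]'

```text
clock: 2.8
tool_pos: [0.5516, 0.2157, 0.0739]
tool_rot: [3.113, 0.413, -0.007]
contact_force: [-0.3, -0.1, -1.0]
gripper_width: 0.0
grip_force: 0.0
```

Run:
```python
from h import *
st=state();p=st["tool_pos"];print(p,st["contact_force"])
a=np.radians(15.3);d=(p[:2]-[.4985,.3484])*1000
k=np.array([np.cos(a)*d[0]+np.sin(a)*d[1],-np.sin(a)*d[0]+np.cos(a)*d[1]]);print(k)
cur=k;n=14
th0=.12
for th in np.linspace(.15,1.32,n):
    h=15+11*np.cos(th)+14.5*np.sin(th)
    q=np.array([h*np.cos(th)-138*np.sin(th),-h*np.sin(th)-138*np.cos(th)])
    d=q-cur;cur=q;print(round(th,2),[round(float(d[0]),0),round(float(-d[1]),0)],q)
```

```text
[0.55155043 0.21570386 0.07385028] [-0.29460556 -0.07087384 -1.03046292]
[  16.15525378 -141.99162883]
0.15 [-9.0, -1.0] [   7.10597608 -140.64115233]
0.24 [-12.0, 0.0] [  -4.50652173 -140.9692522 ]
0.33 [-12.0, -1.0] [ -16.23724832 -140.30918784]
0.42 [-12.0, -2.0] [ -28.00490026 -138.62911223]
0.51 [-12.0, -3.0] [ -39.72099656 -135.90359173]
0.6 [-12.0, -4.0] [ -51.29037608 -132.11507321]
0.69 [-11.0, -5.0] [ -62.61197825 -127.25530619]
0.78 [-11.0, -6.0] [ -73.57990066 -121.32666715]
0.87 [-11.0, -7.0] [ -84.08471702 -114.34333456]
0.96 [-10.0, -8.0] [ -94.01503003 -106.33226668]
1.05 [-9.0, -9.0] [-103.25922508  -97.33393877]
1.14 [-8.0, -10.0] [-111.7073829   -87.40280292]
1.23 [-8.0, -11.0] [-119.25330325  -76.60744139]
1.32 [-7.0, -12.0] [-125.79658648  -65.03039292]
```

Emit:
servo_tool --motion '[[[-9,-1,0,0,0,0,-1],[-12,0,0,0,0,0,-1],[-12,-1,0,0,0,0,-1],[-12,-2,0,0,0,0,-1],[-12,-3,0,0,0,0,-1]]]'

```text
clock: 3.22
tool_pos: [0.4968, 0.2088, 0.0774]
tool_rot: [-3.114, -0.414, -0.003]
contact_force: [-0.3, 0.5, 0.5]
gripper_width: 0.0
grip_force: 0.0
```

Emit:
servo_tool --motion '[[[-12,-4,0,0,0,0,-1],[-11,-5,0,0,0,0,-1],[-11,-6,0,0,0,0,-1],[-11,-7,0,0,0,0,-1],[-10,-8,0,0,0,0,-1]]]'

```text
clock: 3.63
tool_pos: [0.435, 0.2242, 0.0764]
tool_rot: [-3.114, -0.414, -0.001]
contact_force: [-0.2, -0.1, 0.0]
gripper_width: 0.003
grip_force: 0.0
```

Emit:
servo_tool --motion '[[[-9,-9,0,0,0,0,-1],[-8,-10,0,0,0,0,-1],[-8,-11,0,0,0,0,-1],[-7,-12,0,0,0,0,-1],[0,0,0,0,0,0,-1]]]'

```text
clock: 4.05
tool_pos: [0.3918, 0.2578, 0.0756]
tool_rot: [-3.113, -0.418, 0.002]
contact_force: [-0.6, 0.4, 0.2]
gripper_width: -0.002
grip_force: 0.0
```

Run:
```python
from h import *
t=snapshot("top");save(t,"top3.png",(60,130,400,350),2.2);print(state()["tool_pos"])
```

```text
[0.39293583 0.25716006 0.07578545]
```

View pics/top3.png

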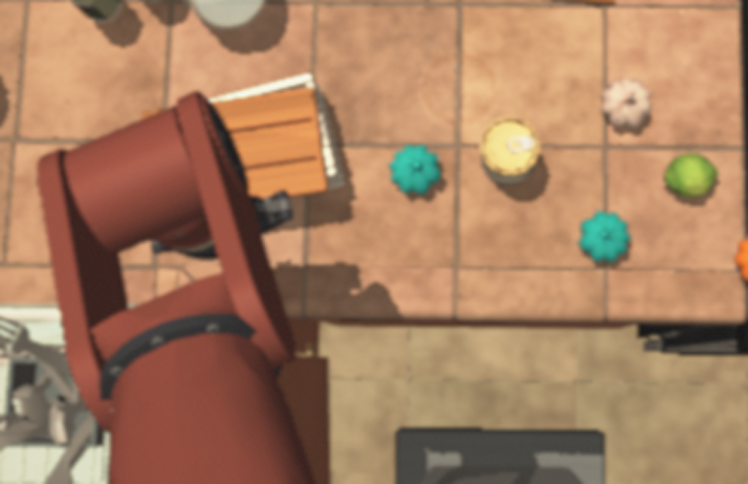

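The lid has not moved: it is still at crop (270,140), and the fingers are now in front of it at (270,210). They must have passed over it, so I'll check the tip height.

Run:
```python
from h import *
s=snapshot("scene");save(s,"s2.png",(120,190,320,340),4)
w=snapshot("wrist");P=cloud(w);print(state()["tool_pos"],state()["tool_rot"])
for v in range(240,300,6): print(v,[np.round(P[v,u],3).tolist() for u in (262,272,282)])
```

```text
[0.3942423  0.25650739 0.0760102 ] [3.11368126e+00 4.16385006e-01 1.03623253e-03]
240 [[0.365, 0.259, -0.0], [0.368, 0.251, 0.001], [0.369, 0.243, -0.001]]
246 [[0.36, 0.258, 0.0], [0.363, 0.25, 0.001], [0.364, 0.242, -0.0]]
252 [[0.403, 0.266, 0.112], [0.404, 0.261, 0.112], [0.406, 0.257, 0.112]]
258 [[0.403, 0.265, 0.118], [0.405, 0.261, 0.12], [0.406, 0.257, 0.119]]
264 [[0.403, 0.265, 0.125], [0.404, 0.261, 0.124], [0.405, 0.257, 0.123]]
270 [[0.404, 0.265, 0.131], [0.404, 0.261, 0.13], [0.405, 0.257, 0.129]]
276 [[0.403, 0.265, 0.134], [0.405, 0.261, 0.135], [0.406, 0.258, 0.135]]
282 [[0.404, 0.265, 0.14], [0.404, 0.261, 0.139], [0.405, 0.258, 0.139]]
288 [[0.403, 0.265, 0.144], [0.403, 0.261, 0.142], [0.405, 0.258, 0.143]]
294 [[0.404, 0.265, 0.149], [0.401, 0.261, 0.142], [0.407, 0.258, 0.15]]
```

View pics/s2.png

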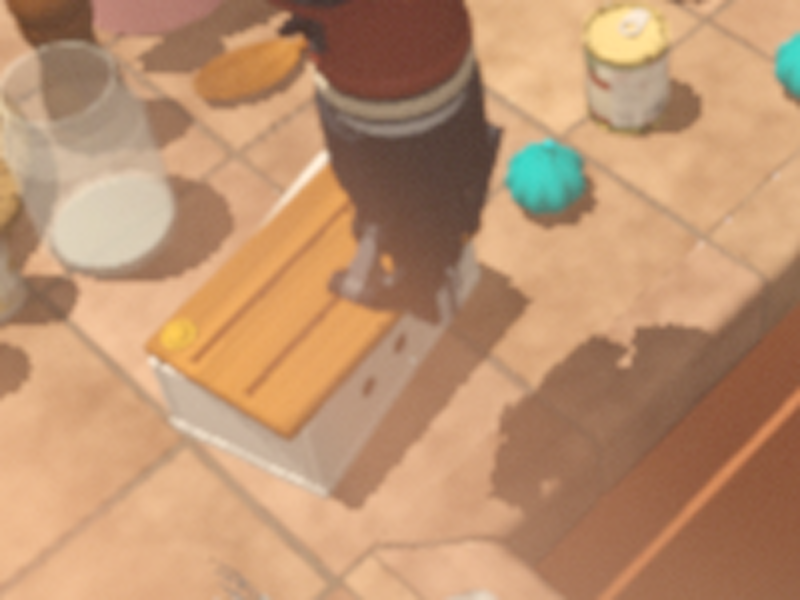

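Wrist depth puts the fingertips at z≈0.11 while the reported TCP is 0.076, so the two disagree. I'll probe the free worktop in front of the box gently to settle it.

Emit:
servo_tool --motion '[[[-20,0,0,0,0,0,-1],[-15,0,10,0,0,0,-1],[0,0,25,0,0,0,-1],[0,0,25,0,0,0,-1],[0,0,0,0,0,0,-1]]]'

```text
clock: 4.62
tool_pos: [0.3566, 0.2447, 0.012]
tool_rot: [3.111, 0.413, -0.013]
contact_force: [-2.2, -1.3, -0.7]
gripper_width: -0.001
grip_force: 0.0
```

Run:
```python
from h import *
w=snapshot("wrist");P=cloud(w);st=state();print(st["tool_pos"],st["contact_force"])
save(w,"w2.png")
for v in range(228,290,5): print(v,np.round(P[v,265],3).tolist(),np.round(P[v,280],3).tolist())
```

```text
[0.35801143 0.2454184  0.01377045] [-0.27225249 -0.01921987  0.48423029]
228 [0.36, 0.252, -0.0] [0.363, 0.243, -0.001]
233 [0.357, 0.251, -0.001] [0.36, 0.242, -0.0]
238 [0.355, 0.25, 0.001] [0.357, 0.242, 0.0]
243 [0.351, 0.249, -0.0] [0.354, 0.241, 0.0]
248 [0.348, 0.248, 0.0] [0.351, 0.24, 0.002]
253 [0.367, 0.252, 0.05] [0.368, 0.246, 0.049]
258 [0.367, 0.252, 0.056] [0.368, 0.246, 0.055]
263 [0.367, 0.252, 0.06] [0.368, 0.246, 0.059]
268 [0.367, 0.252, 0.064] [0.368, 0.246, 0.063]
273 [0.367, 0.252, 0.068] [0.368, 0.246, 0.068]
278 [0.367, 0.252, 0.073] [0.369, 0.247, 0.073]
283 [0.367, 0.252, 0.076] [0.368, 0.247, 0.076]
288 [0.367, 0.252, 0.079] [0.368, 0.247, 0.078]
```

View pics/w2.png

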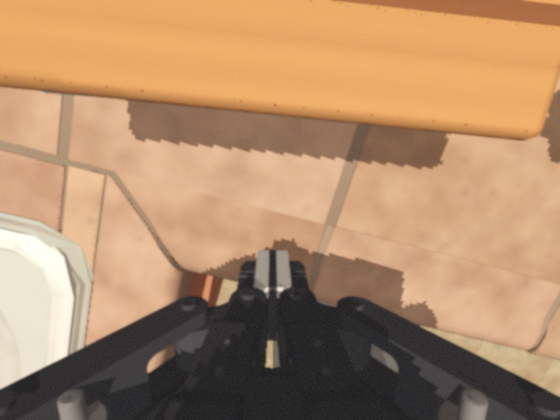

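Tips read z≈0.047 with the TCP reported at 0.014, so the real tips are about 34 mm above the reported TCP. That agrees with the pass over the lid. I'll use this offset, go back behind the lid and descend carefully.

Emit:
servo_tool --motion '[[[0,0,-30,0,0,0,-1],[0,0,-35,0,0,0,-1],[0,0,-35,0,0,0,-1],[36,16,0,0,0,0,-1],[36,16,0,0,0,0,-1]]]'

```text
clock: 5.08
tool_pos: [0.4428, 0.2367, 0.1232]
tool_rot: [-3.111, -0.418, -0.021]
contact_force: [-0.7, 0.6, 0.5]
gripper_width: -0.002
grip_force: 0.0
```

Emit:
servo_tool --motion '[[[36,16,0,0,0,0,-1],[36,16,0,0,0,0,-1],[36,16,0,0,0,0,-1],[0,0,0,0,0,0,-1],[0,0,0,0,0,0,-1]]]'

```text
clock: 5.5
tool_pos: [0.558, 0.2162, 0.1174]
tool_rot: [-3.114, -0.411, -0.003]
contact_force: [-0.0, 0.9, -0.5]
gripper_width: 0.004
grip_force: 0.0
```

```bash
cat >> h.py <<'E'
def tip(w):
    P=cloud(w)[200:300,262:284];x=state()["tool_pos"]
    z=P[...,2];m=(np.linalg.norm(P[...,:2]-x[:2],axis=2)<.02)&(z>x[2]-.01)
    return z[m].min(), np.median(P[m],axis=0)
def kp(p):
    a=np.radians(15.3);d=(p[:2]-[.4985,.3484])*1000
    return np.round([np.cos(a)*d[0]+np.sin(a)*d[1],-np.sin(a)*d[0]+np.cos(a)*d[1]],1)
E
python3 - <<'E'
from h import *
w=snapshot("wrist");print(state()["tool_pos"],kp(state()["tool_pos"]),tip(w))
E
```

```text
[0.55604044 0.21652167 0.11697108] [  20.7 -142.4] (np.float64(0.1502508510352284), array([0.56841691, 0.22020998, 0.17508578]))
```

Emit:
servo_tool --motion '[[[0,0,30,0,0,0,-1],[0,0,25,0,0,0,-1],[0,0,10,0,0,0,-1],[0,0,3,0,0,0,-1],[0,0,0,0,0,0,-1]]]'

```text
clock: 5.97
tool_pos: [0.5535, 0.2171, 0.0476]
tool_rot: [3.114, 0.416, -0.003]
contact_force: [-0.2, -0.4, 1.0]
gripper_width: 0.003
grip_force: 0.0
```

Emit:
servo_tool --motion '[[[0,0,2,0,0,0,-1],[0,0,2,0,0,0,-1],[0,0,1,0,0,0,-1],[0,0,0,0,0,0,-1]]]'

```text
clock: 6.3
tool_pos: [0.5556, 0.2171, 0.0438]
tool_rot: [-3.114, -0.415, -0.002]
contact_force: [0.2, 0.2, -0.3]
gripper_width: -0.001
grip_force: 0.0
```

Run:
```python
from h import *
w=snapshot("wrist");st=state();print(st["tool_pos"],kp(st["tool_pos"]),tip(w),st["contact_force"])
```

```text
[0.55546358 0.21705395 0.04360078] [  20.3 -141.7] (np.float64(0.033839938560401794), array([0.56586045, 0.2208868 , 0.09746013])) [-0.06360994  0.18401034 -0.43846108]
```

Emit:
servo_tool --motion '[[[0,0,2,0,0,0,-1],[-7,-1,0,0,0,0,-1],[-7,-1,0,0,0,0,-1],[-12,0,0,0,0,0,-1],[-12,-1,0,0,0,0,-1]]]'

```text
clock: 6.77
tool_pos: [0.517, 0.2098, 0.041]
tool_rot: [-3.114, -0.414, -0.001]
contact_force: [0.6, 0.8, 0.2]
gripper_width: -0.004
grip_force: 0.4
```

Run:
```python
from h import *
w=snapshot("wrist");st=state();print(st["tool_pos"],kp(st["tool_pos"]),st["contact_force"])
save(w,"w3.png")
```

```text
[0.51360757 0.20932478 0.04015773] [ -22.1 -138.1] [-2.35224682  0.62001412 -0.48771061]
```

View pics/w3.png

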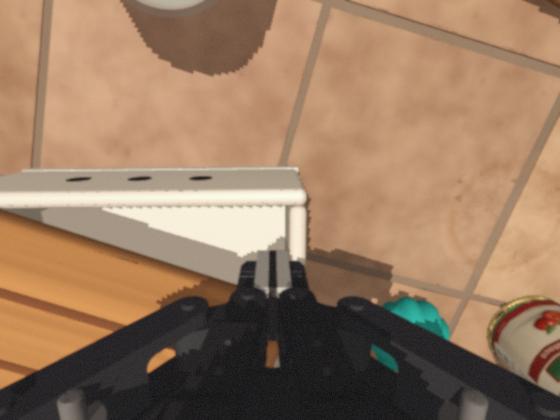

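The lid is now moving; its edge is tilted and the inside shows at (200,230). I'll continue the arc.

Emit:
servo_tool --motion '[[[-9,-1,0,0,0,0,-1],[-9,-2,0,0,0,0,-1],[-12,-4,0,0,0,0,-1],[-11,-5,0,0,0,0,-1],[-11,-6,0,0,0,0,-1]]]'

```text
clock: 7.23
tool_pos: [0.4619, 0.2137, 0.0411]
tool_rot: [-3.114, -0.414, -0.001]
contact_force: [1.4, 0.6, -0.0]
gripper_width: 0.002
grip_force: 0.4
```

Emit:
servo_tool --motion '[[[-11,-7,0,0,0,0,-1],[-10,-8,0,0,0,0,-1],[-9,-9,0,0,0,0,-1],[-8,-10,0,0,0,0,-1],[-8,-11,0,0,0,0,-1]]]'

```text
clock: 7.65
tool_pos: [0.4054, 0.2457, 0.0409]
tool_rot: [3.114, 0.415, 0.0]
contact_force: [0.9, -0.7, 0.1]
gripper_width: -0.001
grip_force: 0.4
```

Emit:
servo_tool --motion '[[[-7,-12,0,0,0,0,-1],[-4,-8,0,0,0,0,-1],[0,0,0,0,0,0,-1]]]'

```text
clock: 7.9
tool_pos: [0.3887, 0.2627, 0.0407]
tool_rot: [-3.113, -0.418, 0.002]
contact_force: [-0.6, -0.0, -0.9]
gripper_width: -0.001
grip_force: 0.0
```

Run:
```python
from h import *
st=state();print(st["tool_pos"],kp(st["tool_pos"]),st["contact_force"])
```

```text
[0.38867113 0.26265446 0.04066946] [-128.6  -53.7] [-0.6335169  -0.01217153 -0.85410881]
```

Emit:
servo_tool --motion '[[[0,6,0,0,0,0,-1],[0,10,-30,0,0,0,-1],[0,20,-40,0,0,0,0],[5,40,0,0,0,0,1],[5,40,0,0,0,0,1]]]'

```text
clock: 8.32
tool_pos: [0.4334, 0.1528, 0.1115]
tool_rot: [-3.113, -0.419, -0.011]
contact_force: [-0.2, 0.8, -0.7]
gripper_width: 0.419
grip_force: 0.0
```

Emit:
servo_tool --motion '[[[5,40,0,0,0,0,1],[5,40,0,0,0,0,1],[5,40,0,0,0,0,1],[5,40,0,0,0,0,1],[5,40,0,0,0,0,1]]]'

```text
clock: 8.73
tool_pos: [0.5071, -0.0361, 0.1083]
tool_rot: [3.114, 0.413, 0.0]
contact_force: [0.1, 0.7, 1.0]
gripper_width: 1.002
grip_force: 0.0
```

Emit:
servo_tool --motion '[[[5,40,0,0,0,0,1],[5,40,0,0,0,0,1],[0,0,0,0,0,0,1]]]'

```text
clock: 8.98
tool_pos: [0.5404, -0.1157, 0.1092]
tool_rot: [3.11, 0.404, 0.006]
contact_force: [-0.3, 0.2, 0.8]
gripper_width: 1.002
grip_force: 0.0
```

Run:
```python
from h import *
w=snapshot("wrist");t=snapshot("top");st=state();print(st["tool_pos"],kp(st["tool_pos"]))
P=cloud(t)
m=((P[...,2]>.074)&(P[...,2]<.092)).astype(np.uint8);m[:, :100]=0;m[:,222:]=0;m[:160]=0;m[280:]=0
c=max(cv2.findContours(m,0,2)[0],key=cv2.contourArea)
print(cv2.minAreaRect((onplane(t,c[:,0,:],.082)[:,:2]*1000).astype(np.float32)))
im=np.hstack([w["pixels"][60:],t["pixels"][130:280,60:420].repeat(1,0)[:,:].copy() if 0 else cv2.resize(t["pixels"][140:290,90:240],(360,360))])
im=cv2.cvtColor(im,cv2.COLOR_RGB2BGR);cv2.imwrite("pics/c4.png",cv2.resize(im,(800,313)))
W=cloud(w);x=st["tool_pos"];d=np.linalg.norm(W[...,:2]-x[:2],axis=2);k=(W[...,2]>.08)&(d<.08)
v,u=np.nonzero(k);o=v<285;print("fingers",[(int(a),int(b),np.round(W[b,a],3).tolist()) for a,b in list(zip(u[o],v[o]))[:6]])
g=(W[...,2]>.012)&(W[...,2]<.07)&(d<.06);Q=W[g];print("garlic",len(Q),Q.min(0),Q.max(0),(Q.min(0)+Q.max(0))/2)
```

```text
[ 0.53743226 -0.11001202  0.10803476] [ -83.4 -452.4]
((418.8791198730469, 351.0339050292969), (169.9015655517578, 105.04339599609375), 25.48167610168457)
fingers [(347, 0, [0.607, -0.096, 0.282]), (399, 0, [0.607, -0.096, 0.282]), (84, 1, [0.607, -0.096, 0.282]), (123, 1, [0.607, -0.096, 0.282]), (309, 1, [0.607, -0.096, 0.282]), (416, 1, [0.607, -0.096, 0.282])]
garlic 3134 [ 0.51687968 -0.1364349   0.0165131 ] [ 0.56854971 -0.08498774  0.05427436] [ 0.54271469 -0.11071132  0.03539373]
```

View pics/c4.png

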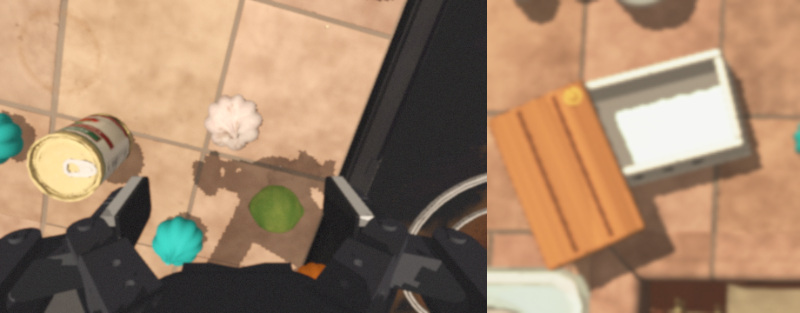

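Left part of the picture: garlic at (233,122) between lines of the open fingers, lime (276,208), tin (70,165). Right part: lid well open (about 1.39 rad), box interior uncovered. Next, descend on the garlic.

Emit:
servo_tool --motion '[[[3,0,30,0,0,0,1],[1,1,35,0,0,0,1],[0,0,35,0,0,0,1],[0,0,20,0,0,0,1],[0,0,0,0,0,0,1]]]'

```text
clock: 9.5
tool_pos: [0.5349, -0.1045, -0.0175]
tool_rot: [-3.108, -0.416, 0.018]
contact_force: [-1.6, 0.5, 0.5]
gripper_width: 1.004
grip_force: 0.0
```

Run:
```python
from h import *
w=snapshot("wrist");st=state();x=st["tool_pos"];print(x,st["contact_force"])
W=cloud(w);a=np.radians(15.3);D=W[...,:2]-x[:2]
kx=np.cos(a)*D[...,0]+np.sin(a)*D[...,1];ky=-np.sin(a)*D[...,0]+np.cos(a)*D[...,1]
for sgn in(1,-1):
    m=(abs(kx)<.014)&(sgn*ky>.036)&(sgn*ky<.06)&(W[...,2]>.006);Q=W[m];print(sgn,len(Q),np.percentile(Q[:,2],[0,2,10,50]),np.percentile(sgn*ky[m],[2,98]))
m=(abs(kx)<.035)&(abs(ky)<.034)&(W[...,2]>.01)&(W[...,2]<.06);print("garlic rel tool k",kx[m].min(),kx[m].max(),ky[m].min(),ky[m].max())
```

```text
[ 0.53742319 -0.10532004 -0.01481006] [ 0.57721862  0.83975256 -0.35991702]
1 7294 [0.02520562 0.03009961 0.03873007 0.07182166] [0.03996111 0.05951488]
-1 10381 [0.02464634 0.03035617 0.04166997 0.07675576] [0.03755028 0.05978026]
garlic rel tool k -0.019951343539477345 0.029169689800183696 -0.03256650112889208 0.02026598877319647
```

Emit:
servo_tool --motion '[[[4.5,6,0,0,0,0,1],[0,0,10,0,0,0,1],[0,0,7,0,0,0,1],[0,0,0,0,0,0,0],[0,0,0,0,0,0,-0.5]]]' --force 25

```text
clock: 9.97
tool_pos: [0.5472, -0.1121, -0.0288]
tool_rot: [-3.114, -0.415, 0.0]
contact_force: [0.4, 0.2, -0.4]
gripper_width: 0.749
grip_force: 0.0
```

Emit:
servo_tool --motion '[[[0,0,0,0,0,0,-0.5],[0,0,0,0,0,0,-0.5],[0,0,0,0,0,0,-0.5],[0,0,0,0,0,0,-0.5]]]'

```text
clock: 10.3
tool_pos: [0.5478, -0.1123, -0.028]
tool_rot: [3.114, 0.415, 0.001]
contact_force: [-1.7, 0.7, 5.4]
gripper_width: 0.598
grip_force: 26.0
```

Emit:
servo_tool --motion '[[[0,0,-25,0,0,0,-0.5],[0,0,-35,0,0,0,-0.5],[0,0,-35,0,0,0,-0.5],[0,0,-35,0,0,0,-0.5],[0,0,0,0,0,0,-0.5]]]'

```text
clock: 10.72
tool_pos: [0.5536, -0.1143, 0.1096]
tool_rot: [3.107, 0.414, 0.022]
contact_force: [2.7, 0.1, 2.0]
gripper_width: 0.598
grip_force: 26.3
```

Emit:
servo_tool --motion '[[[4,-37,0,0,0,0,-0.5],[4,-37,0,0,0,0,-0.5],[4,-37,0,0,0,0,-0.5],[4,-37,0,0,0,0,-0.5],[4,-37,0,0,0,0,-0.5]]]'

```text
clock: 11.13
tool_pos: [0.5177, 0.073, 0.1008]
tool_rot: [3.114, 0.414, 0.001]
contact_force: [-0.1, 0.9, 0.4]
gripper_width: 0.601
grip_force: 26.4
```

Emit:
servo_tool --motion '[[[4,-37,0,0,0,0,-0.5],[4,-37,0,0,0,0,-0.5],[4,-37,0,0,0,0,-0.5],[4,-37,0,0,0,0,-0.5],[5,-37,0,0,0,0,-0.5]]]'

```text
clock: 11.55
tool_pos: [0.4893, 0.2573, 0.1008]
tool_rot: [3.114, 0.415, 0.0]
contact_force: [0.6, -1.0, 0.3]
gripper_width: 0.597
grip_force: 26.4
```

Emit:
servo_tool --motion '[[[0,0,0,0,0,0,-0.5],[0,0,0,0,0,0,-0.5]]]'

```text
clock: 11.72
tool_pos: [0.4895, 0.2573, 0.1007]
tool_rot: [3.113, 0.421, 0.0]
contact_force: [-0.3, -0.7, -0.5]
gripper_width: 0.603
grip_force: 26.4
```

Run:
```python
from h import *
w=snapshot("wrist");st=state();x=st["tool_pos"];print(x,kp(x),st["contact_force"],st["grip_force"],st["gripper_width"])
save(w,"w5.png")
W=cloud(w);a=np.radians(15.3);D=W[...,:2]-x[:2]
kx=np.cos(a)*D[...,0]+np.sin(a)*D[...,1];ky=-np.sin(a)*D[...,0]+np.cos(a)*D[...,1]
hsv=cv2.cvtColor(w["pixels"],cv2.COLOR_RGB2HSV)
m=(abs(kx)<.035)&(abs(ky)<.022)&(W[...,2]>x[2]+.01)&(W[...,2]<x[2]+.1);print("garlic/tips z rel tool",W[m][:,2].min()-x[2],W[m][:,2].max()-x[2],kx[m].min(),kx[m].max())
```

```text
[0.48971548 0.25598961 0.1006938 ] [-32.9 -86.8] [-0.24492782 -0.49637655 -0.63846845] 26.39134836033918 0.5995640132699851
garlic/tips z rel tool 0.04166555197915897 0.09999492875471586 -0.026684327739483683 0.021532833835073685
```

View pics/w5.png

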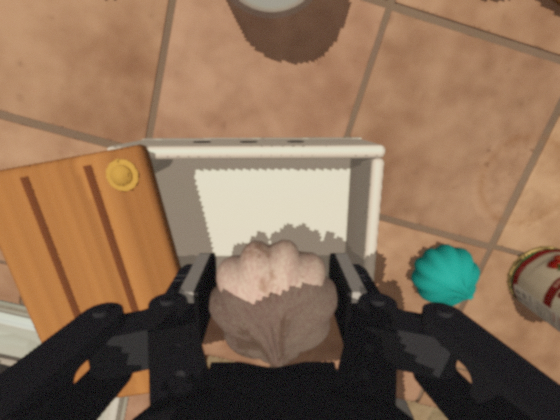

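Wrist view: garlic at (270,295) held over the open cavity (interior columns 160–370), with the lid clear on the left. Now lower it in.

Emit:
servo_tool --motion '[[[0,0,30,0,0,0,-0.5],[0,0,30,0,0,0,-0.5],[0,0,28,0,0,0,-0.5],[0,0,18,0,0,0,-0.5],[0,0,8,0,0,0,-0.5]]]'

```text
clock: 12.18
tool_pos: [0.4881, 0.2539, -0.0157]
tool_rot: [-3.115, -0.41, 0.008]
contact_force: [-3.0, 4.8, 3.8]
gripper_width: 0.599
grip_force: 28.7
```

Emit:
servo_tool --motion '[[[0,0,0,0,0,0,-0.5],[0,0,1,0,0,0,-0.5],[0,0,0,0,0,0,-0.5]]]'

```text
clock: 12.43
tool_pos: [0.4914, 0.2551, -0.0128]
tool_rot: [3.114, 0.414, 0.003]
contact_force: [-0.7, -0.3, -0.5]
gripper_width: 0.594
grip_force: 28.8
```

Run:
```python
from h import *
st=state();x=st["tool_pos"];print(x,kp(x),st["contact_force"])
```

```text
[ 0.49137833  0.25508682 -0.01284317] [-31.5 -88.1] [-0.69594137 -0.34676141 -0.46197571]
```

Emit:
servo_tool --motion '[[[0,0,2,0,0,0,-0.5],[0,0,2,0,0,0,-0.5],[0,0,0,0,0,0,-0.5],[0,0,0,0,0,0,-0.5]]]'

```text
clock: 12.77
tool_pos: [0.4903, 0.2557, -0.0175]
tool_rot: [3.114, 0.415, 0.001]
contact_force: [-0.8, -0.8, -0.6]
gripper_width: 0.598
grip_force: 28.8
```

Emit:
servo_tool --motion '[[[0,0,0,0,0,0,0.5],[0,0,0,0,0,0,0.75],[0,0,0,0,0,0,0.75],[0,0,0,0,0,0,0.75]]]'

```text
clock: 13.1
tool_pos: [0.4877, 0.2565, -0.0186]
tool_rot: [-3.113, -0.417, 0.006]
contact_force: [-4.8, 3.3, -0.5]
gripper_width: 0.875
grip_force: 2.6
```

Emit:
servo_tool --motion '[[[0,0,-15,0,0,0,0.75],[0,0,-30,0,0,0,0.75],[0,0,-35,0,0,0,0.75],[0,0,-30,0,0,0,0.75],[0,0,-10,0,0,0,0]]]'

```text
clock: 13.52
tool_pos: [0.4939, 0.2572, 0.108]
tool_rot: [-3.112, -0.415, -0.015]
contact_force: [1.1, 0.9, 0.7]
gripper_width: 0.755
grip_force: 0.0
```

Run:
```python
from h import *
st=state();x=st["tool_pos"];w=snapshot("wrist");print(x,kp(x),st["contact_force"])
W=cloud(w);a=np.radians(15.3);D=W[...,:2]-np.array([.4985,.3484])
kx=np.cos(a)*D[...,0]+np.sin(a)*D[...,1]+.0375;ky=-np.sin(a)*D[...,0]+np.cos(a)*D[...,1]+.07
m=(abs(kx)<.04)&(ky<.03)&(ky>-.07)&(W[...,2]>.025)&(W[...,2]<.069)
print("garlic keeper frame",kx[m].min(),kx[m].max(),ky[m].min(),ky[m].max(),W[m][:,2].max())
b=(W[...,2]>.062)&(W[...,2]<.072)&(abs(kx)<.07)&(ky<.03)
print("rim back/right",np.percentile(kx[b],99.5),np.percentile(ky[b],.5))
```

```text
[0.49389649 0.25715449 0.10801592] [-28.5 -86.8] [1.08507549 0.91166276 0.72117796]
garlic keeper frame -0.03999977970024727 0.026085980924851516 -0.05027763489154784 0.029860378131303794 0.06897767907241112
rim back/right 0.05668953506536628 -0.22523332378164604
```

Run:
```python
from h import *
for n in("scene","top"):
    P=cloud(snapshot(n))
    for x0,x1,y0,y1 in((.22,.30,.34,.42),(.22,.30,.42,.50),(.30,.36,.36,.42),(.30,.36,.42,.48),(.36,.42,.40,.48),(.42,.5,.42,.5)):
        m=(P[...,0]>x0)&(P[...,0]<x1)&(P[...,1]>y0)&(P[...,1]<y1);z=P[m][:,2]
        if len(z):print(n,(x0,x1,y0,y1),np.round(np.percentile(z,[2,50,99.5]),3),len(z))
h=lambda t:11*np.cos(t)+14.5*np.sin(t)
for r in(105,):
  for t in(1.39,):
    L=-(90+h(t)+12);print(r,L*np.cos(t)-r*np.sin(t),-L*np.sin(t)-r*np.cos(t))
x=state()["tool_pos"];print(kp(x))
cur=None
for i,t in enumerate(np.linspace(1.39,.1,16)):
    r=105+min(25,i*4);L=-(90+h(t));q=np.array([L*np.cos(t)-r*np.sin(t),-L*np.sin(t)-r*np.cos(t)])
    print(round(t,2),np.round(q,0),None if cur is None else np.round([q[0]-cur[0],-(q[1]-cur[1])],0));cur=q
```

```text
scene (0.22, 0.3, 0.34, 0.42) [-0.124  0.063  0.235] 1427
scene (0.22, 0.3, 0.42, 0.5) [-0.049  0.073  0.205] 1975
scene (0.3, 0.36, 0.36, 0.42) [-0.002  0.003  0.084] 648
scene (0.3, 0.36, 0.42, 0.48) [-0.002  0.003  0.207] 742
scene (0.36, 0.42, 0.4, 0.48) [-0.003  0.001  0.085] 1177
scene (0.42, 0.5, 0.42, 0.5) [-0.002  0.001  0.085] 1549
top (0.22, 0.3, 0.34, 0.42) [0.028 0.176 0.233] 535
top (0.22, 0.3, 0.42, 0.5) [0.001 0.063 0.204] 1144
top (0.3, 0.36, 0.36, 0.42) [0.076 0.08  0.085] 73
top (0.3, 0.36, 0.42, 0.48) [-0.005  0.002  0.203] 669
top (0.36, 0.42, 0.4, 0.48) [-0.005 -0.     0.084] 344
top (0.42, 0.5, 0.42, 0.5) [-0.007 -0.001  0.004] 383
105 -124.54996055759922 97.4340001036169
[-31.8 -87.2]
1.39 [-122.   86.] None
1.3 [-133.   74.] [-11.  11.]
1.22 [-143.   62.] [-10.  13.]
1.13 [-152.   48.] [-9. 14.]
1.05 [-159.   33.] [-7. 15.]
0.96 [-164.   17.] [-6. 16.]
0.87 [-168.    0.] [-4. 17.]
0.79 [-168.  -15.] [-0. 15.]
0.7 [-166.  -30.] [ 2. 15.]
0.62 [-163.  -44.] [ 3. 14.]
0.53 [-158.  -58.] [ 5. 14.]
0.44 [-152.  -72.] [ 6. 14.]
0.36 [-144.  -85.] [ 7. 13.]
0.27 [-136.  -97.] [ 9. 12.]
0.19 [-126. -109.] [10. 11.]
0.1 [-115. -119.] [11. 11.]
```

Run:
```python
from h import *
x=state()["tool_pos"]
for n in("top","scene"):
    P=cloud(snapshot(n));m=(P[...,0]>.2)&(P[...,0]<.42)&(P[...,1]>.32)&(P[...,1]<.56)&(P[...,2]>.1)&(P[...,2]<.4)
    v,u=np.nonzero(m);Q=P[m]
    H={}
    for a,b,q in zip(u,v,Q):
        H.setdefault((round(q[0]//.03*.03,2),round(q[1]//.03*.03,2)),[]).append((q[2],a,b))
    for k in sorted(H): print(n,k,len(H[k]),"zmax %.3f"%max(H[k])[0],"px",max(H[k])[1:])
```

```text
top (np.float64(0.18), np.float64(0.36)) 39 zmax 0.202 px (np.int64(86), np.int64(329))
top (np.float64(0.18), np.float64(0.42)) 61 zmax 0.140 px (np.int64(60), np.int64(330))
top (np.float64(0.18), np.float64(0.45)) 138 zmax 0.204 px (np.int64(35), np.int64(332))
top (np.float64(0.18), np.float64(0.48)) 49 zmax 0.207 px (np.int64(18), np.int64(333))
top (np.float64(0.21), np.float64(0.36)) 104 zmax 0.205 px (np.int64(87), np.int64(322))
top (np.float64(0.21), np.float64(0.39)) 279 zmax 0.236 px (np.int64(60), np.int64(325))
top (np.float64(0.21), np.float64(0.42)) 6 zmax 0.189 px (np.int64(66), np.int64(319))
top (np.float64(0.21), np.float64(0.45)) 141 zmax 0.191 px (np.int64(36), np.int64(327))
top (np.float64(0.21), np.float64(0.48)) 32 zmax 0.193 px (np.int64(25), np.int64(327))
top (np.float64(0.24), np.float64(0.36)) 6 zmax 0.183 px (np.int64(85), np.int64(311))
top (np.float64(0.24), np.float64(0.39)) 62 zmax 0.202 px (np.int64(66), np.int64(311))
top (np.float64(0.24), np.float64(0.42)) 14 zmax 0.195 px (np.int64(65), np.int64(309))
top (np.float64(0.27), np.float64(0.42)) 2
[... 1157 characters left out ...]
.float64(0.48)) 23 zmax 0.203 px (np.int64(186), np.int64(405))
scene (np.float64(0.24), np.float64(0.36)) 3 zmax 0.188 px (np.int64(230), np.int64(340))
scene (np.float64(0.24), np.float64(0.39)) 44 zmax 0.204 px (np.int64(216), np.int64(348))
scene (np.float64(0.24), np.float64(0.42)) 121 zmax 0.199 px (np.int64(212), np.int64(351))
scene (np.float64(0.27), np.float64(0.42)) 307 zmax 0.208 px (np.int64(177), np.int64(339))
scene (np.float64(0.27), np.float64(0.45)) 107 zmax 0.184 px (np.int64(174), np.int64(347))
scene (np.float64(0.3), np.float64(0.42)) 43 zmax 0.211 px (np.int64(175), np.int64(335))
scene (np.float64(0.3), np.float64(0.45)) 20 zmax 0.193 px (np.int64(171), np.int64(341))
```

Run:
```python
from h import *
h=lambda t:11*np.cos(t)+14.5*np.sin(t)
a=np.radians(15.3);R=np.array([[np.cos(a),-np.sin(a)],[np.sin(a),np.cos(a)]])
cur=None
for i,t in enumerate([1.5]+list(np.linspace(1.35,.09,15))):
    r=72+max(0,(i-4))*5;L=-(90+h(t));q=np.array([L*np.cos(t)-r*np.sin(t),-L*np.sin(t)-r*np.cos(t)])
    print(round(t,2),r,np.round(q,0),np.round(R@q+[498.5,348.4]),None if cur is None else np.round([q[0]-cur[0],-(q[1]-cur[1])],0));cur=q
print(kp(state()["tool_pos"]),state()["tool_pos"])
```

```text
1.5 72 [-79. 100.] [396. 424.] None
1.35 72 [-94.  88.] [385. 409.] [-14.  12.]
1.26 72 [-101.   80.] [380. 399.] [-8.  8.]
1.17 72 [-108.   71.] [375. 388.] [-7.  9.]
1.08 72 [-114.   61.] [372. 377.] [-6. 10.]
0.99 77 [-124.   48.] [366. 362.] [-9. 13.]
0.9 82 [-131.   34.] [363. 346.] [-8. 14.]
0.81 87 [-138.   18.] [361. 330.] [-6. 15.]
0.72 92 [-142.    2.] [361. 313.] [-4. 16.]
0.63 97 [-144.  -15.] [364. 296.] [-2. 17.]
0.54 102 [-144.  -33.] [368. 279.] [-0. 17.]
0.45 107 [-142.  -50.] [375. 263.] [ 2. 18.]
0.36 112 [-138.  -68.] [383. 247.] [ 4. 18.]
0.27 117 [-132.  -85.] [394. 232.] [ 6. 17.]
0.18 122 [-124. -102.] [406. 218.] [ 8. 17.]
0.09 127 [-113. -117.] [420. 205.] [10. 16.]
[-34.4 -87.4] [0.48843124 0.2550005  0.10010209]
```

Emit:
servo_tool --motion '[[[-9,-38,0,0,0,0,-1],[-9,-38,0,0,0,0,-1],[-9,-38,0,0,0,0,-1],[-9,-38,0,0,0,0,-1],[-9,-38,0,0,0,0,-1]]]'

```text
clock: 14.18
tool_pos: [0.3943, 0.4271, 0.099]
tool_rot: [3.111, 0.413, -0.007]
contact_force: [0.9, 0.2, -0.4]
gripper_width: 0.004
grip_force: 0.0
```

Emit:
servo_tool --motion '[[[0,0,0,0,0,0,-1],[0,0,0,0,0,0,-1],[0,0,0,0,0,0,-1]]]'

```text
clock: 14.43
tool_pos: [0.3957, 0.426, 0.0998]
tool_rot: [3.111, 0.416, -0.005]
contact_force: [-0.4, 0.6, -0.5]
gripper_width: 0.005
grip_force: 0.0
```

Run:
```python
from h import *
w=snapshot("wrist");t=snapshot("top");st=state();print(st["tool_pos"],kp(st["tool_pos"]),st["gripper_width"],tip(w))
im=np.hstack([w["pixels"],cv2.resize(t["pixels"][140:290,90:240],(420,420))])
cv2.imwrite("pics/c6.png",cv2.resize(cv2.cvtColor(im,cv2.COLOR_RGB2BGR),(800,343)))
```

```text
[0.39683703 0.42554772 0.10068936] [-77.7 101.2] -0.0011211307663336776 (np.float64(0.13243286832220716), array([0.40640073, 0.43029833, 0.15737063]))
```

View pics/c6.png

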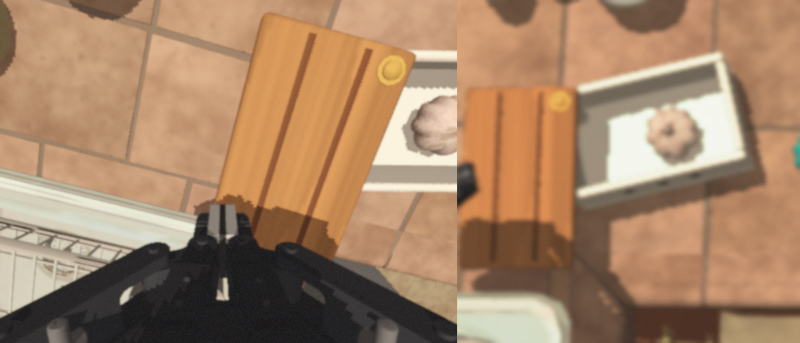

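Garlic sits in the box (combined picture, (672,133)). The lid has swung further open, probably pushed by the opening fingers, so I'll measure lid and box again.

Run:
```python
from h import *
w=snapshot("wrist");W=cloud(w)
t=snapshot("top");P=cloud(t)
for n,Q,s in(("wrist",W,w),("top",P,t)):
    hsv=cv2.cvtColor(s["pixels"],cv2.COLOR_RGB2HSV)
    m=((Q[...,2]>.074)&(Q[...,2]<.09)&(hsv[...,1]>110)&(Q[...,1]>.2)).astype(np.uint8)
    c=max(cv2.findContours(m,0,2)[0],key=cv2.contourArea)
    print(n,cv2.minAreaRect((onplane(s,c[:,0,:],.082)[:,:2]*1000).astype(np.float32)))
hsv=cv2.cvtColor(t["pixels"],cv2.COLOR_RGB2HSV)
m=((P[...,2]>.05)&(P[...,2]<.075)&(P[...,1]>.14)&(P[...,1]<.30)&(P[...,0]>.4)&(P[...,0]<.58))
q=np.array([kp(p)for p in P[m]]);print("rim kx",np.percentile(q[:,0],[.5,99.5]),"ky min",np.percentile(q[:,1],.5))
# back and right edges fit
pts=[];w2=((hsv[...,1]<75)&(hsv[...,2]>165))
for u in range(150,196):
    v=[v for v in range(155,185) if w2[v,u]]
    if v: pts.append((u,v[0]-.5))
X=onplane(t,pts,.069)[:,:2]*1000
l=cv2.fitLine(X.astype(np.float32),cv2.DIST_HUBER,0,.01,.01).ravel();print(l,"yaw",np.degrees(np.arctan2(-l[0]*np.sign(l[1]),abs(l[1]))))
```

```text
wrist ((438.0564270019531, 380.1468505859375), (159.99853515625, 103.87214660644531), 1.416111946105957)
top ((431.5478515625, 374.8323059082031), (169.0999298095703, 105.30828094482422), 1.4276273250579834)
rim kx [-89.202  16.204] ky min -163.2
[ 2.5126448e-01 -9.6791846e-01  5.3904541e+02  2.6352496e+02] yaw 14.552351
```

The lid is at its 1.8 rad stop, and the box slid about 9 mm to the right when the fingers opened. I'll nudge it back from its right end first, then close the lid.

Emit:
servo_tool --motion '[[[6,36,-3,0,0,0,-1],[6,36,0,0,0,0,-1],[6,36,0,0,0,0,-1],[6,36,0,0,0,0,-1],[6,36,0,0,0,0,-1]]]'

```text
clock: 15.05
tool_pos: [0.4739, 0.2588, 0.1054]
tool_rot: [-3.114, -0.413, -0.001]
contact_force: [-0.2, 0.5, -0.7]
gripper_width: -0.003
grip_force: 0.0
```

Emit:
servo_tool --motion '[[[6,36,0,0,0,0,-1],[6,36,0,0,0,0,-1],[6,41,0,0,0,0,-1],[0,0,0,0,0,0,-1],[0,0,0,0,0,0,-1]]]'

```text
clock: 15.47
tool_pos: [0.5211, 0.154, 0.1054]
tool_rot: [-3.115, -0.405, -0.001]
contact_force: [-0.9, 0.0, -0.2]
gripper_width: 0.001
grip_force: 0.0
```

```bash
cat >> h.py <<'E'
def box(s):
    "outer rim edges at z=.069 from wrist/top image depth: fit right and back edge lines"
    P=cloud(s);m=((P[...,2]>.064)&(P[...,2]<.074)&(P[...,0]>.40)&(P[...,0]<.60)&(P[...,1]>.13)&(P[...,1]<.40)).astype(np.uint8)
    q=P[m>0];a=np.radians(15.3);D=(q[:,:2]-[.4985,.3484])*1000
    k=np.c_[np.cos(a)*D[:,0]+np.sin(a)*D[:,1],-np.sin(a)*D[:,0]+np.cos(a)*D[:,1]]
    out={}
    pts=[(y,np.percentile(k[(k[:,1]>y-2)&(k[:,1]<y+2)][:,0],95)) for y in range(-145,10,6) if ((k[:,1]>y-2)&(k[:,1]<y+2)&(k[:,0]>0)).sum()>4]
    if len(pts)>4: p=np.array(pts);f=np.polyfit(p[:,0],p[:,1],1);out["back kx at ky=-75"]=np.polyval(f,-75);out["yaw_back"]=-np.degrees(f[0])
    pts=[(x,np.percentile(k[(k[:,0]>x-2)&(k[:,0]<x+2)][:,1],5)) for x in range(-80,6,6) if ((k[:,0]>x-2)&(k[:,0]<x+2)&(k[:,1]<-130)).sum()>4]
    if len(pts)>4: p=np.array(pts);f=np.polyfit(p[:,0],p[:,1],1);out["right ky at kx=-37"]=np.polyval(f,-37.5);out["yaw_right"]=np.degrees(f[0])
    return {a:round(float(b),2) for a,b in out.items()}
E
python3 - <<'E'
from h import *
st=state();print(st["tool_pos"],kp(st["tool_pos"]))
print(box(snapshot("top")));print(box(snapshot("wrist")));print(box(snapshot("scene")))
E
```

```text
[0.52108572 0.15400853 0.10544806] [ -29.5 -193.5]
{'back kx at ky=-75': 14.7, 'yaw_back': 0.32}
{'back kx at ky=-75': 17.47, 'yaw_back': 1.42, 'right ky at kx=-37': -160.43, 'yaw_right': -3.04}
{'back kx at ky=-75': 16.2, 'yaw_back': -1.12, 'right ky at kx=-37': -160.15, 'yaw_right': -2.7}
```

Emit:
servo_tool --motion '[[[0,0,35,0,0,0,-1],[0,0,35,0,0,0,-1],[0,0,25,0,0,0,-1],[0,0,10,0,0,0,-1],[0,0,0,0,0,0,-1]]]'

```text
clock: 16.03
tool_pos: [0.5167, 0.1578, -0.0026]
tool_rot: [3.114, 0.418, -0.01]
contact_force: [-0.9, -0.4, 0.3]
gripper_width: -0.003
grip_force: 0.0
```

Emit:
servo_tool --motion '[[[0,-5,0,0,0,0,-1],[0,-4,0,0,0,0,-1],[0,-2,0,0,0,0,-1],[0,0,0,0,0,0,-1],[0,0,0,0,0,0,-1]]]'

```text
clock: 16.45
tool_pos: [0.5181, 0.1682, 0.0015]
tool_rot: [-3.114, -0.416, -0.004]
contact_force: [-0.9, -0.3, -0.5]
gripper_width: -0.001
grip_force: 0.0
```

Emit:
servo_tool --motion '[[[0,-2,0,0,0,0,-1],[0,-2,0,0,0,0,-1],[0,-1,0,0,0,0,-1],[0,0,0,0,0,0,-1],[0,0,0,0,0,0,-1]]]'

```text
clock: 16.87
tool_pos: [0.5175, 0.1699, 0.0015]
tool_rot: [3.109, 0.416, 0.003]
contact_force: [-0.1, -9.1, 4.2]
gripper_width: 0.0
grip_force: 4.2
```

Run:
```python
from h import *
st=state();print(st["tool_pos"],kp(st["tool_pos"]),st["contact_force"])
```

```text
[0.51754398 0.16989143 0.00151967] [ -28.7 -177.2] [-0.05450495 -9.0773344   4.16066405]
```

Emit:
servo_tool --motion '[[[0,-1,0,0,0,0,-1],[0,-1,0,0,0,0,-1],[0,-1,0,0,0,0,-1],[0,0,0,0,0,0,-1]]]'

```text
clock: 17.2
tool_pos: [0.5177, 0.1722, 0.0017]
tool_rot: [3.108, 0.416, 0.006]
contact_force: [2.2, -11.4, 3.9]
gripper_width: -0.001
grip_force: 5.0
```

Emit:
servo_tool --motion '[[[0,-1,0,0,0,0,-1],[0,-1,0,0,0,0,-1],[0,0,0,0,0,0,-1]]]'

```text
clock: 17.45
tool_pos: [0.5174, 0.1742, 0.0017]
tool_rot: [3.108, 0.416, 0.007]
contact_force: [4.4, -10.6, 2.6]
gripper_width: -0.001
grip_force: 5.2
```

Run:
```python
from h import *
st=state();print(st["tool_pos"],kp(st["tool_pos"]),st["contact_force"])
```

```text
[0.51743541 0.17416348 0.00171302] [ -27.7 -173.1] [  4.37375285 -10.62279052   2.63507994]
```

Emit:
servo_tool --motion '[[[0,-1,0,0,0,0,-1],[0,-1,0,0,0,0,-1],[0,-1,0,0,0,0,-1],[0,0,0,0,0,0,-1]]]'

```text
clock: 17.78
tool_pos: [0.5168, 0.1771, 0.0018]
tool_rot: [3.108, 0.416, 0.007]
contact_force: [2.6, -10.0, 2.6]
gripper_width: -0.0
grip_force: 5.0
```

Emit:
servo_tool --motion '[[[0,4,0,0,0,0,-1],[0,8,0,0,0,0,-1],[0,0,-30,0,0,0,-1],[0,0,-35,0,0,0,-1],[0,0,-35,0,0,0,-1]]]'

```text
clock: 18.2
tool_pos: [0.5149, 0.168, 0.0996]
tool_rot: [-3.114, -0.414, 0.007]
contact_force: [0.5, 0.6, 0.4]
gripper_width: -0.001
grip_force: 0.0
```

Run:
```python
from h import *
st=state();print(st["tool_pos"],kp(st["tool_pos"]))
t=snapshot("top")
print(box(t));print(box(snapshot("wrist")));print(box(snapshot("scene")))
P=cloud(t);hsv=cv2.cvtColor(t["pixels"],cv2.COLOR_RGB2HSV)
m=((P[...,2]>.074)&(P[...,2]<.09)&(hsv[...,1]>110)&(P[...,1]>.2)).astype(np.uint8)
c=max(cv2.findContours(m,0,2)[0],key=cv2.contourArea)
r=cv2.minAreaRect((onplane(t,c[:,0,:],.082)[:,:2]*1000).astype(np.float32));a=np.radians(r[2]-90)
print(r,"pin",r[0]+np.array([[np.cos(a),-np.sin(a)],[np.sin(a),np.cos(a)]])@[37.5,70])
y=((hsv[...,0]>20)&(hsv[...,0]<32)&(hsv[...,1]>120)&(m>0));v,u=np.nonzero(y);print("brass",len(u),onplane(t,(np.median(u),np.median(v)),.083))
# back edge fit as at first
w2=((hsv[...,1]<75)&(hsv[...,2]>165));pts=[]
for u in range(152,198):
    v=[v for v in range(155,185) if w2[v,u]]
    if v: pts.append((u,v[0]-.5))
X=onplane(t,pts,.069)[:,:2]*1000;l=cv2.fitLine(X.astype(np.float32),cv2.DIST_HUBER,0,.01,.01).ravel()
print("back yaw",np.degrees(np.arctan2(-l[0]*np.sign(l[1]),abs(l[1]))),"dist from pin0",(l[2]-498.5)*.9646+(l[3]-348.4)*.2639)
# front-right corner: right-most white pix
```

```text
[0.51487336 0.16802919 0.09959452] [ -31.8 -178.3]
{}
{'back kx at ky=-75': 18.8, 'yaw_back': -0.04, 'right ky at kx=-37': -152.9, 'yaw_right': -4.61}
{'back kx at ky=-75': 16.05, 'yaw_back': 0.0, 'right ky at kx=-37': -152.28, 'yaw_right': -5.56}
((428.3808898925781, 380.61956787109375), (169.48577880859375, 105.63893127441406), 2.1235039234161377) pin [499.72233124 345.73907552]
brass 16 [[0.50258438 0.350801   0.083     ]]
back yaw 13.913536 dist from pin0 17.057634
```

Box is back within about 3 mm of where it stood. Now go to the left of the lid and close it.

Emit:
servo_tool --motion '[[[-1.5,-38.5,0,0,0,0,-1],[-1.5,-38.5,0,0,0,0,-1],[-1.5,-38.5,0,0,0,0,-1],[-1.5,-38.5,0,0,0,0,-1],[-1.5,-38.5,0,0,0,0,-1]]]'

```text
clock: 18.77
tool_pos: [0.457, 0.353, 0.0981]
tool_rot: [3.113, 0.414, -0.006]
contact_force: [1.3, 0.5, 0.8]
gripper_width: 0.001
grip_force: 0.0
```

Emit:
servo_tool --motion '[[[-1.5,-38.5,0,0,0,0,-1],[-1.5,-38.5,0,0,0,0,-1],[-1.5,-40,0,0,0,0,-1],[0,0,0,0,0,0,-1],[0,0,0,0,0,0,-1]]]'

```text
clock: 19.18
tool_pos: [0.422, 0.465, 0.098]
tool_rot: [3.111, 0.421, -0.005]
contact_force: [0.3, -0.3, -0.2]
gripper_width: 0.0
grip_force: 0.0
```

Run:
```python
from h import *
w=snapshot("wrist");x=state()["tool_pos"];print(x,kp(x))
W=cloud(w);hsv=cv2.cvtColor(w["pixels"],cv2.COLOR_RGB2HSV)
m=(W[...,2]>.074)&(W[...,2]<.09)&(hsv[...,1]>110)&(W[...,1]<.47)
q=np.array([kp(p) for p in W[m][::7]])
for a in range(-100,20,15):
    s=q[(abs(q[:,0]-a)<6)]; 
    if len(s): print(a,s[:,1].max(),s[:,1].min())
```

```text
[0.42265527 0.4635233  0.09804311] [-42.8 131.1]
-100 58.6 11.0
-85 110.2 8.4
-70 111.4 2.4
-55 107.1 1.2
-40 104.4 -2.1
-25 101.3 -5.6
-10 97.3 -9.1
5 94.3 -14.4
```

Emit:
servo_tool --motion '[[[0,0,35,0,0,0,-1],[0,0,22,0,0,0,-1],[0,0,0,0,0,0,-1],[-3,6,0,0,0,0,-1],[0,7,0,0,0,0,-1]]]'

```text
clock: 19.65
tool_pos: [0.4251, 0.4497, 0.0437]
tool_rot: [3.114, 0.414, -0.0]
contact_force: [-0.1, 0.1, 0.8]
gripper_width: -0.002
grip_force: 0.0
```

Emit:
servo_tool --motion '[[[-9,4,0,0,0,0,-1],[-9,4,0,0,0,0,-1],[-8,5,0,0,0,0,-1],[-8,5,0,0,0,0,-1],[-7,6,0,0,0,0,-1]]]'

```text
clock: 20.07
tool_pos: [0.3907, 0.4166, 0.044]
tool_rot: [-3.113, -0.415, -0.001]
contact_force: [-0.2, 0.8, 1.8]
gripper_width: -0.004
grip_force: 0.5
```

Emit:
servo_tool --motion '[[[-7,6,0,0,0,0,-1],[-8,8,0,0,0,0,-1],[-7,9,0,0,0,0,-1],[-6,10,0,0,0,0,-1],[-9,13,0,0,0,0,-1]]]'

```text
clock: 20.48
tool_pos: [0.3675, 0.3624, 0.0434]
tool_rot: [-3.113, -0.415, -0.001]
contact_force: [-0.1, 1.6, -0.1]
gripper_width: 0.0
grip_force: 0.4
```

```bash
cat >> h.py <<'E'
def lid(s):
    P=cloud(s);hsv=cv2.cvtColor(s["pixels"],cv2.COLOR_RGB2HSV)
    m=((P[...,2]>.076)&(P[...,2]<.088)&(hsv[...,1]>100)&(P[...,1]>.12)&(P[...,1]<.52)&(P[...,0]>.3)&(P[...,0]<.6)).astype(np.uint8)
    c=max(cv2.findContours(m,0,2)[0],key=cv2.contourArea)
    return cv2.minAreaRect((onplane(s,c[:,0,:],.082)[:,:2]*1000).astype(np.float32))
E
python3 - <<'E'
from h import *
st=state();x=st["tool_pos"];print(x,kp(x),st["contact_force"]);print(lid(snapshot("top")),lid(snapshot("wrist")),lid(snapshot("scene")))
E
```

```text
[0.36749519 0.36244107 0.04335165] [-122.7   48.1] [-0.11087295  1.55277012 -0.06950768]
((423.5296936035156, 324.4633483886719), (169.62571716308594, 104.27967834472656), 44.25526809692383) ((426.1256103515625, 327.5667419433594), (166.9573516845703, 103.26873779296875), 45.28285598754883) ((383.5435485839844, 288.2191162109375), (57.42790985107422, 113.03515625), 44.87738037109375)
```

Emit:
servo_tool --motion '[[[-8,14,2,0,0,0,-1],[-6,15,0,0,0,0,-1],[-4,16,0,0,0,0,-1],[-2,17,0,0,0,0,-1],[0,17,0,0,0,0,-1]]]'

```text
clock: 21.05
tool_pos: [0.369, 0.2813, 0.0412]
tool_rot: [-3.113, -0.416, 0.0]
contact_force: [-0.9, 0.1, -0.2]
gripper_width: -0.001
grip_force: 0.3
```

Emit:
servo_tool --motion '[[[2,18,0,0,0,0,-1],[4,18,0,0,0,0,-1],[6,15,0,0,0,0,-1],[6,10,0,0,0,0,-1],[0,0,0,0,0,0,-1]]]'

```text
clock: 21.47
tool_pos: [0.4046, 0.2266, 0.0416]
tool_rot: [3.114, 0.412, 0.003]
contact_force: [-0.2, -0.3, -0.1]
gripper_width: 0.001
grip_force: 0.0
```

Run:
```python
from h import *
st=state();x=st["tool_pos"];print(x,kp(x),st["contact_force"]);t=snapshot("top");w=snapshot("wrist");print(lid(t),lid(w),box(w),box(t))
```

```text
[0.40463516 0.22656312 0.04161926] [-122.7  -92.8] [-0.20494889 -0.25500002 -0.11263648]
((483.0361022949219, 201.1468963623047), (87.19732666015625, 37.42870330810547), 20.293882369995117) ((467.9356994628906, 271.24700927734375), (102.11741638183594, 152.33457946777344), 2.2299399375915527) {'right ky at kx=-37': -153.32, 'yaw_right': -0.86} {'back kx at ky=-75': 15.21, 'yaw_back': -0.69, 'right ky at kx=-37': -154.86, 'yaw_right': -0.46}
```

Emit:
servo_tool --motion '[[[0,0,12,0,0,0,-1],[0,0,12,0,0,0,-1],[5,6,0,0,0,0,-1],[5,6,0,0,0,0,-1],[4,6,0,0,0,0,-1]]]'

```text
clock: 21.98
tool_pos: [0.4212, 0.2137, 0.0174]
tool_rot: [-3.114, -0.416, -0.0]
contact_force: [-0.4, 0.0, -1.0]
gripper_width: -0.001
grip_force: 0.3
```

Emit:
servo_tool --motion '[[[1,0,0,0,0,0,-1],[1,0,0,0,0,0,-1],[0,0,0,0,0,0,-1],[0,0,0,0,0,0,-1]]]'

```text
clock: 22.32
tool_pos: [0.4233, 0.2144, 0.0177]
tool_rot: [-3.114, -0.414, -0.002]
contact_force: [0.5, -0.4, 0.2]
gripper_width: 0.001
grip_force: 0.0
```

Run:
```python
from h import *
st=state();x=st["tool_pos"];print(x,kp(x),st["contact_force"],st["tool_rot"]);w=snapshot("wrist")
W=cloud(w);m=(W[...,2]>.076)&(W[...,2]<.088)&(W[...,1]>.14)&(W[...,1]<.42)&(W[...,0]<.58)
q=np.array([kp(p) for p in W[m]])
p=[(y,np.percentile(q[abs(q[:,1]-y)<2][:,0],98)) for y in range(-140,5,6) if (abs(q[:,1]-y)<2).sum()>5];p=np.array(p)
f=np.polyfit(p[:,0],p[:,1],1);print("lid back edge slope rad",f,"theta~ -> dx/dy=",f[0])
p=[(xx,np.percentile(q[(abs(q[:,0]-xx)<2)][:,1],2)) for xx in range(-60,8,6)];f=np.polyfit(*np.array(p).T,1);print("right edge",f)
print(box(w))
```

```text
[0.42334638 0.21435416 0.01768595] [-107.9 -109.5] [ 0.54957315 -0.36517233  0.15958601] [-3.11360598e+00 -4.14254416e-01 -2.44754399e-03]
lid back edge slope rad [ -0.22526087 -30.91699605] theta~ -> dx/dy= -0.22526086956521718Traceback (most recent call last):
  File "<stdin>", line 7, in <module>
    return _quantile_unchecked(
        a, q, axis, out, overwrite_input, method, keepdims, weights)
    return _ureduce(a,
                    func=_quantile_ureduce_func,
    ...<5 lines>...
                    overwrite_input=overwrite_input,
                    method=method)
    r = func(a, **kwargs)
    result = _quantile(arr,
                       quantiles=q,
    ...<2 lines>...
                       out=out,
                       weights=wgt)
    slices_having_nans = np.isnan(arr[-1, ...])
                                  ~~~^^^^^^^^^
IndexError: index -1 is out of bounds for axis 0 with size 0
```

Emit:
servo_tool --motion '[[[1.5,0,0,0,0,0,-1],[1.5,0,0,0,0,0,-1],[1,0,0,0,0,0,-1],[0,0,0,0,0,0,-1]]]'

```text
clock: 22.7
tool_pos: [0.4264, 0.215, 0.017]
tool_rot: [3.114, 0.415, -0.001]
contact_force: [-1.1, -1.7, -0.0]
gripper_width: 0.0
grip_force: 0.5
```

Emit:
servo_tool --motion '[[[1,0,0,0,0,0,-1],[0,0,0,0,0,0,-1],[0,0,0,0,0,0,-1]]]'

```text
clock: 22.95
tool_pos: [0.4274, 0.2153, 0.0171]
tool_rot: [-3.114, -0.415, 0.0]
contact_force: [-1.2, -0.8, -0.4]
gripper_width: 0.001
grip_force: 0.5
```

```bash
cat > m.py <<'E'
from h import *
def run():
    st=state();x=st["tool_pos"];print(np.round(x,4),kp(x),np.round(st["contact_force"],1))
    for n in("top","scene","wrist"):
        s=snapshot(n);W=cloud(s);hsv=cv2.cvtColor(s["pixels"],cv2.COLOR_RGB2HSV)
        m=(W[...,2]>.075)&(W[...,2]<.09)&(W[...,1]>.14)&(W[...,1]<.42)&(W[...,0]<.58)&(W[...,0]>.4)&(hsv[...,1]>100)
        v,u=np.nonzero(m);q=np.array([kp(p) for p in onplane(s,np.c_[u,v],.082)]) # lid top
        p=np.array([(y,np.percentile(q[abs(q[:,1]-y)<2][:,0],98)) for y in range(-145,6,5) if (abs(q[:,1]-y)<2).sum()>5])
        for _ in range(3):
            f=np.polyfit(*p.T,1);r=abs(p[:,1]-np.polyval(f,p[:,0]));p=p[r<max(1.2,2*np.median(r))]
        print(n,"lid back edge: yaw rel 15.3 =",round(-np.degrees(f[0]),2),"kx@-75",round(np.polyval(f,-75),1),len(p))
        p=np.array([(xx,np.percentile(q[abs(q[:,0]-xx)<2][:,1],2)) for xx in range(-80,8,5) if (abs(q[:,0]-xx)<2).sum()>5])
        for _ in range(3):
            f=np.polyfit(*p.T,1);r=abs(p[:,1]-np.polyval(f,p[:,0]));p=p[r<max(1.2,2*np.median(r))]
        print(n,"   right edge yaw",round(np.degrees(f[0]),2),"ky@-37",round(np.polyval(f,-37),1),len(p))
        print(n,"   box",box(s))
run()
E
python3 m.py
```

```text
[0.4274 0.2153 0.0171] [-103.7 -109.6] [-1.2 -0.8 -0.4]
top lid back edge: yaw rel 15.3 = 1.08 kx@-75 4.1 1
top    right edge yaw -2.63 ky@-37 -154.0 9
top    box {}
scene lid back edge: yaw rel 15.3 = -2.65 kx@-75 11.1 25
scene    right edge yaw -48.09 ky@-37 -129.3 9
scene    box {}
wrist lid back edge: yaw rel 15.3 = 0.24 kx@-75 -4.1 19
wrist    right edge yaw -3.46 ky@-37 -148.3 16
wrist    box {}m.py:10: RankWarning: Polyfit may be poorly conditioned
  f=np.polyfit(*p.T,1);r=abs(p[:,1]-np.polyval(f,p[:,0]));p=p[r<max(1.2,2*np.median(r))]
m.py:10: RankWarning: Polyfit may be poorly conditioned
  f=np.polyfit(*p.T,1);r=abs(p[:,1]-np.polyval(f,p[:,0]));p=p[r<max(1.2,2*np.median(r))]
m.py:10: RankWarning: Polyfit may be poorly conditioned
  f=np.polyfit(*p.T,1);r=abs(p[:,1]-np.polyval(f,p[:,0]));p=p[r<max(1.2,2*np.median(r))]
```

Emit:
servo_tool --motion '[[[1,0,0,0,0,0,-1],[0,0,0,0,0,0,-1],[0,0,0,0,0,0,-1]]]'

```text
clock: 23.35
tool_pos: [0.4285, 0.2156, 0.0172]
tool_rot: [-3.114, -0.415, -0.0]
contact_force: [-0.5, -1.4, -0.8]
gripper_width: 0.0
grip_force: 0.6
```

Emit:
servo_tool --motion '[[[1,0,0,0,0,0,-1],[0,0,0,0,0,0,-1],[0,0,0,0,0,0,-1]]]'

```text
clock: 23.6
tool_pos: [0.4296, 0.2159, 0.0172]
tool_rot: [-3.114, -0.415, -0.0]
contact_force: [-0.2, -1.3, -0.2]
gripper_width: 0.001
grip_force: 0.5
```

```bash
python3 m.py 2>/dev/null
```

```text
[0.4296 0.2159 0.0172] [-101.4 -109.6] [-0.2 -1.3 -0.2]
top lid back edge: yaw rel 15.3 = 1.92 kx@-75 7.4 1
top    right edge yaw -1.89 ky@-37 -154.4 12
top    box {}
scene lid back edge: yaw rel 15.3 = -1.61 kx@-75 12.6 27
scene    right edge yaw -48.69 ky@-37 -126.9 11
scene    box {}
wrist lid back edge: yaw rel 15.3 = 0.16 kx@-75 -1.8 20
wrist    right edge yaw -2.33 ky@-37 -148.9 17
wrist    box {}
```

Emit:
servo_tool --motion '[[[1,0,0,0,0,0,-1],[0,0,0,0,0,0,-1],[0,0,0,0,0,0,-1]]]'

```text
clock: 24.0
tool_pos: [0.4305, 0.2162, 0.0172]
tool_rot: [3.114, 0.415, 0.0]
contact_force: [-1.4, -1.0, 0.3]
gripper_width: -0.002
grip_force: 0.5
```

Emit:
servo_tool --motion '[[[1,0,0,0,0,0,-1],[0,0,0,0,0,0,-1],[0,0,0,0,0,0,-1]]]'

```text
clock: 24.25
tool_pos: [0.4315, 0.2164, 0.0172]
tool_rot: [-3.114, -0.415, -0.0]
contact_force: [-0.7, -1.0, -0.9]
gripper_width: -0.001
grip_force: 0.5
```

```bash
python3 m.py 2>/dev/null
```

```text
[0.4315 0.2164 0.0172] [ -99.5 -109.6] [-0.7 -1.  -0.9]
top lid back edge: yaw rel 15.3 = 2.24 kx@-75 8.6 1
top    right edge yaw -1.34 ky@-37 -154.8 16
top    box {}
scene lid back edge: yaw rel 15.3 = -0.59 kx@-75 13.5 26
scene    right edge yaw -45.88 ky@-37 -125.5 12
scene    box {}
wrist lid back edge: yaw rel 15.3 = 0.23 kx@-75 0.1 20
wrist    right edge yaw -1.41 ky@-37 -149.5 17
wrist    box {}
```

Emit:
servo_tool --motion '[[[1,0,0,0,0,0,-1],[0,0,0,0,0,0,-1],[0,0,0,0,0,0,-1]]]'

```text
clock: 24.65
tool_pos: [0.4323, 0.2167, 0.0172]
tool_rot: [-3.114, -0.415, -0.0]
contact_force: [-0.8, -1.7, 0.1]
gripper_width: -0.006
grip_force: 0.6
```

Run:
```python
from h import *
st=state();x=st["tool_pos"];print(np.round(x,4),kp(x),np.round(st["contact_force"],1))
# front vertical side: scene view points below lid vs lid front edge
s=snapshot("scene");W=cloud(s);D=(W[...,:2]-[.4985,.3484])*1000;a=np.radians(15.3)
kx=np.cos(a)*D[...,0]+np.sin(a)*D[...,1];ky=-np.sin(a)*D[...,0]+np.cos(a)*D[...,1]
def fit(lo,hi,rng):
    m=(W[...,2]>lo)&(W[...,2]<hi)&(kx<-75)&(kx>-115)
    p=np.array([(y,np.median(kx[m&(abs(ky-y)<3)])) for y in rng if (m&(abs(ky-y)<3)).sum()>5])
    if len(p)<4:return len(p)
    f=np.polyfit(*p.T,1);return np.round([np.degrees(-f[0]),np.polyval(f,-75),len(p)],2)
print("box front",fit(.02,.06,range(-90,10,5)),"lid front edge face",fit(.072,.079,range(-90,10,5)))
```

```text
[0.4323 0.2167 0.0172] [ -98.6 -109.6] [-0.8 -1.7  0.1]
box front [ -0.15 -85.7   20.  ] lid front edge face 1
```

Emit:
servo_tool --motion '[[[1,0,0,0,0,0,-1],[0,0,0,0,0,0,-1],[0,0,0,0,0,0,-1]]]'

```text
clock: 24.95
tool_pos: [0.4333, 0.217, 0.0172]
tool_rot: [-3.114, -0.415, -0.0]
contact_force: [-0.5, -0.9, -0.6]
gripper_width: 0.001
grip_force: 0.6
```

```bash
python3 m.py 2>/dev/null
```

```text
[0.4333 0.217  0.0172] [ -97.5 -109.6] [-0.5 -0.9 -0.6]
top lid back edge: yaw rel 15.3 = 51.21 kx@-75 -48.6 2
top    right edge yaw 0.08 ky@-37 -155.4 15
top    box {}
scene lid back edge: yaw rel 15.3 = 0.76 kx@-75 14.9 27
scene    right edge yaw -46.09 ky@-37 -122.8 14
scene    box {}
wrist lid back edge: yaw rel 15.3 = -0.11 kx@-75 2.3 21
wrist    right edge yaw -0.49 ky@-37 -150.1 17
wrist    box {}
```

Emit:
servo_tool --motion '[[[0.5,0,0,0,0,0,-1],[0,0,0,0,0,0,-1],[0,0,0,0,0,0,-1]]]'

```text
clock: 25.35
tool_pos: [0.4335, 0.217, 0.0171]
tool_rot: [3.114, 0.415, -0.001]
contact_force: [-2.0, -0.7, -0.1]
gripper_width: 0.001
grip_force: 1.0
```

Emit:
servo_tool --motion '[[[0.5,0,0,0,0,0,-1],[0,0,0,0,0,0,-1],[0,0,0,0,0,0,-1]]]'

```text
clock: 25.6
tool_pos: [0.4335, 0.217, 0.0171]
tool_rot: [3.114, 0.415, -0.003]
contact_force: [-4.3, -2.8, 2.5]
gripper_width: -0.0
grip_force: 2.2
```

The finger is now seated against the box front (force rising, no advance), so the lid edge is flush there. Back off and verify.

Emit:
servo_tool --motion '[[[-2,0,0,0,0,0,-1],[-10,0,0,0,0,0,-1],[-15,0,0,0,0,0,-1],[-5,0,-30,0,0,0,-1],[0,0,-40,0,0,0,-1]]]'

```text
clock: 26.02
tool_pos: [0.3975, 0.2071, 0.0835]
tool_rot: [3.112, 0.415, -0.016]
contact_force: [1.7, 0.7, 0.5]
gripper_width: -0.003
grip_force: 0.0
```

Emit:
servo_tool --motion '[[[0,30,-40,0,0,0,-1],[0,40,-20,0,0,0,-1],[0,40,0,0,0,0,-1],[0,40,0,0,0,0,-1],[0,40,0,0,0,0,-1]]]'

```text
clock: 26.43
tool_pos: [0.4522, 0.0315, 0.1406]
tool_rot: [3.113, 0.416, 0.008]
contact_force: [0.2, -0.0, -0.0]
gripper_width: -0.002
grip_force: 0.0
```

Run:
```python
from h import *
a=np.radians(15.3)
t=snapshot("top");s=snapshot("scene")
r=lid(t);print("lid top",r)
def k(W):
    D=(W[...,:2]-[.4985,.3484])*1000
    return np.cos(a)*D[...,0]+np.sin(a)*D[...,1],-np.sin(a)*D[...,0]+np.cos(a)*D[...,1]
W=cloud(s);kx,ky=k(W);hsv=cv2.cvtColor(s["pixels"],cv2.COLOR_RGB2HSV)
m=(W[...,2]>.02)&(W[...,2]<.06)&(kx<-75)&(kx>-115)
def fit(p):
    p=np.array(p)
    for _ in range(3):
        f=np.polyfit(*p.T,1);e=abs(p[:,1]-np.polyval(f,p[:,0]));p=p[e<max(.8,2.5*np.median(e))]
    return "slope deg %.2f  at-75 %.2f n%d"%(-np.degrees(f[0]),np.polyval(f,-75),len(p))
print("box front",fit([(y,np.median(kx[m&(abs(ky-y)<3)])) for y in range(-140,5,5) if (m&(abs(ky-y)<3)).sum()>5]))
# lid/white boundary in scene image on front side: lowest wood pixel per column -> ray to z=.069
wood=(hsv[...,1]>110)&(W[...,2]>.066)&(W[...,2]<.09)&(kx<30)&(kx>-110)&(ky>-170)&(ky<30)
for name,z,pick in(("lid bottom front edge",.069,max),):
    pts=[]
    for u in range(160,245):
        v=np.nonzero(wood[:,u])[0]
        if len(v)>3: pts.append((u,v.max()+.5))
    q=onplane(s,pts,z);x,y=k(q);sel=(y>-145)&(y<5)&(x<-70);print(name,fit(np.c_[y[sel],x[sel]]))
# any white rim visible from above
for n,S in(("top",t),("scene",s)):
    P=cloud(S);x,y=k(P);h=cv2.cvtColor(S["pixels"],cv2.COLOR_RGB2HSV)
    v=(h[...,1]<75)&(h[...,2]>165)&(P[...,2]>.06)&(P[...,2]<.075)&(x<25)&(x>-100)&(y>-170)&(y<25)
    print(n,"rim px",v.sum(),np.round([np.median(x[v]),np.median(y[v])]) if v.sum() else "")
for n,(u,v) in dict(tin=(291,198),lime=(374,210),teal1=(248,207)).items():
    P=cloud(t);Q=P[v-16:v+17,u-16:u+17].reshape(-1,3);Q=Q[(Q[:,2]>.012)&(Q[:,2]<.1)];print(n,(Q.min(0)+Q.max(0))/2)
```

```text
lid top ((481.6366271972656, 269.35638427734375), (104.77877807617188, 169.2429656982422), 15.309165000915527)
box front slope deg -0.15  at-75 -85.63 n29
lid bottom front edge slope deg 0.00  at-75 -82.41 n37
top rim px 0 
scene rim px 143 [-58.  12.]
tin [0.46784308 0.00068859 0.04260497]
lime [ 0.46413885 -0.17623203  0.03251554]
teal1 [0.45299227 0.09172024 0.0305594 ]
```

Emit:
servo_tool --motion '[[[-20,30,-20,0,0,0,-1],[-20,36,-10,0,0,0,-1],[-20,36,0,0,0,0,-1],[-20,36,0,0,0,0,-1],[-20,36,0,0,0,0,-1]]]'

```text
clock: 26.95
tool_pos: [0.4001, -0.1614, 0.1695]
tool_rot: [3.113, 0.416, 0.004]
contact_force: [1.0, 1.1, 0.7]
gripper_width: 0.001
grip_force: 0.0
```

Emit:
servo_tool --motion '[[[-10,38,0,0,0,0,-1],[-10,38,0,0,0,0,-1],[-10,38,0,0,0,0,-1],[-10,38,0,0,0,0,-1],[0,0,0,0,0,0,-1]]]'

```text
clock: 27.37
tool_pos: [0.402, -0.3238, 0.1697]
tool_rot: [3.109, 0.407, 0.003]
contact_force: [0.2, -0.6, -0.2]
gripper_width: -0.001
grip_force: 0.0
```

Run:
```python
from h import *
t=snapshot("top");P=cloud(t);print(state()["tool_pos"],lid(t))
for n,(u,v) in dict(garlic_spot=(345,177),tin=(291,198),lime=(374,210),teal1=(248,207)).items():
    Q=P[v-16:v+17,u-16:u+17].reshape(-1,3);Q=Q[(Q[:,2]>.012)&(Q[:,2]<.1)];print(n,len(Q),(Q.min(0)+Q.max(0))/2 if len(Q) else "")
```

```text
[ 0.40177785 -0.32031161  0.16912817] ((481.56622314453125, 269.27935791015625), (104.95526123046875, 169.35443115234375), 15.309126853942871)
garlic_spot 0 
tin 652 [0.483589   0.00752363 0.04555879]
lime 376 [ 0.46400743 -0.17553548  0.0313459 ]
teal1 402 [0.46706844 0.10304609 0.03598484]
```

Tin, lime and look-alike have not moved, and the lid lies parallel with the box and flush along the front. Handing in.

```bash
python3 -c "from rig import job_done;print(job_done())"
```

```text
the job is handed in; nothing more can be done
None
```

The garlic is in the keeper and the lid is shut flush (parallel to the box within about 0.2°), with tin and lime untouched; but the keeper slid about 8 mm when the gripper opened and I pushed it back to within about 3 mm, and I viewed 11 pictures, one over the limit of 10.

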